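Lock the hold-down bar with a linchpin

ROBOT

A 6-joint arm with a two-finger parallel gripper is mounted at the origin on the work surface. World frame = base frame: x ahead of the robot, y to its left, z up, the work surface at z = 0. Lengths are in m, angles in degrees, forces in N, time in s.
With the tool pointing down it reaches from about 0.4 to 0.825 m from the base axis. Payload 7 kg.
Tool frame: the origin (TCP) lies at the very end of the fingers, on their centre line; the grasp point (between the pads) lies 19 mm behind it (r.hold_point_z is the distance from the TCP to the grasp point, in m); z points along the fingers, y is the direction in which the jaws open and shut (so a half turn about z gives the same grasp; the last joint's range is limited). The gripper opens to 88 mm and grips with 3 to 60 N. Pads are 19 mm wide; open, the fingers measure 130 mm over their backs; the gripper's body (78 mm by 193 mm) begins 47 mm behind the grasp point.
Start: joints at [86.752, 20.546, 0.682, 0, -70.136, -16.507], TCP at [0.228, 0.635, 0.227] pointing down, gripper open.
Joint ranges: [-176.03, 176.03], [-82.01, 121.73], [-58.28, 71.71], [-173.87, 95.51], [-174.79, -0.11], [-173.66, 173.66]. Speed limits (degrees/s): [136.94, 136.94, 172.46, 180, 180, 180].

INTERFACE

Orientations are given as [roll, pitch, yaw] about the fixed x, y, z axes, in that order (R = Rz(yaw) Ry(pitch) Rx(roll)).
In Python, from plant import r gives the robot as it stands. The module is installed in compiled form; this text tells all that it offers.
- The arm moves only by the shell command python3 -m inch 'ROWS' [FORCE]. ROWS is text: rows parted by semicolons, each of 7 numbers parted by spaces: the shift along the tool's x, y, z in m, then the turn, a rotation vector about the tool's x, y, z in rad, then the opening, from 0 (shut) to 1 (fully open). In form: tx ty tz ax ay az jaw; .... A call has 1 to 20 rows; each row shifts and turns the commanded pose from where the row before left it, along the tool's axes as they then stand; what a row does not reach is not made up. A row lasts 1/12 s, in which the tool goes at most 41.7 mm and 7.16 degrees, less where a joint would pass 70% of its speed; a pose out of reach is approached as far as the arm can. A call with a gripper value outside its range is refused whole. The fingers move at their own pace and stop on an object; FORCE is the grip in N (left out, the last holds). Time passes only in rows, so rows that do not move let the fingers close. It gives the time, the measured TCP pose, the force and the opening at its end, in the units of the state.
- r.get_state(): the state, without advancing time (a new reading comes with each control period).
- r.capture(name): name is "scene" or "top"; returns the picture (420x560x3 uint8, red, green, blue); there is no depth.
- r.camera_params(name): a dict with "vfov" (degrees; the focal length in pixels is half the picture's height over the tangent of half this angle, whatever the lens; pixels are square), "cx", "cy" (the principal point, pixels), "R" (3x3) and "t" (3): a world point X has camera coordinates R X + t. Camera axes: x right, y down, z forward; pixel columns grow to the right and rows downward; lengths in m; the calibration is good to about 2 mm. A picture is of the moment at which its call begins. camera_params takes no time and is no camera call.
- r.close_job(): hands the job in, once; it reports no verdict.
Trained networks look in the newest picture that a camera, given by its name, has taken for a name from the list of things; names that differ only in an ending like _2 or _b are one class to them, and where a whole thing is asked for, a point or a joint stands for the part that bears it (a point fixed in the world has none). Each returns a list of dicts, best first, with "p" (0 to 1); they miss things now and then, are a little off and sometimes report something else, mostly with a low value. They report only what shows in the picture. A call takes as long as a camera call. They do not tell look-alikes from the thing itself.
- r.recognise(target, camera): "xy" ([column, row] in pixels, amid what is visible of it).
The state is a dict: "time_s": time; "joints": joint angles; "qd": joint speeds; "joint_torque": joint torques, N m; "tcp_pos": TCP position; "eef_rot": TCP orientation; "contact_force": force on the tool from outside, world axes, zero at the start; "moment": the same for the moment, N m; "gripper_width": finger opening in m.
Only numpy, scipy, OpenCV 4.12 (cv2) and the standard library are available. Lean on these libraries where they do the work, as an engineer would, in place of code of your own. Each camera call takes 0.05 s, during which the arm holds its last target.

TASK

Take the linchpin from its wooden rest and push it through the cross hole of the steel stud on the specimen-box jig until its shoulder is fully home against the stud, with the ring still open. Then swing its sprung ring over the stud and down past the pin end until it snaps shut, and let go, leaving the pin home. Work gently: do not ram the pin or force the ring, and leave the tape roll, the jar and the wrench alone.

Things in the scene. Friction and masses are not known exactly. Their poses are not given: they have to be found in the camera images.
- pin: Steel linchpin, 0.1 kg. Origin on the shank axis in the shoulder plane; +x along the shank to the tip, +z up as it lies. Round shank 10 mm thick, x 0 to 36.5 mm, the last 9 mm rounding off to a blunt tip. Behind the shoulder a flat boss, x -20 to 0, 18 mm wide (y), 10 mm high, then the grip block. Ring pivot (along y) at x -8 mm; the ring swings through the +x, +z quarter.
- pin_grip (a point): Centre of the linchpin's grip block, at x -33, z +6 mm in the pin's frame, axes as the pin's. Block 26 mm long (x), 16 mm wide (y), 28 mm high (z): grasp it from above, fingers closing along y.
- ring_swing (a joint): Angle of the linchpin's ring about its pivot: 0 = open (leaning up, its plane 1.3 rad above the shank; a light spring holds it there), 1.3 = level with the shank, 1.35 = snapped shut, 1.47 = stop. Free until about 1.2; there its far side meets the rounded pin end and must be sprung over it with about 4 to 8 N at the lip, then stays shut just below the tip. Short of that it springs open.
- ring: The linchpin's ring: steel wire 4 mm thick, loop 48 mm across, far side 45 mm from the pivot, with a flat lip 16 mm wide, 4 mm thick, reaching out to 59 mm. Push the far side forward from behind, then press the lip down, clear of the shank (over 46 mm from the pivot). Origin at the pivot; axes turn with the ring, as the pin's when open. Open, the far side is 12 mm forward, 44 mm above the pivot.
- jig: Fixed jig: plywood board, beige black-edged box under an aluminium bar, upright steel stud. Origin under the stud at bench level; +x is the way the pin goes in, +y runs along the bar from the stud to the box, z up. The box begins 102 mm to the +y side and is 81 mm high; bar and pad lie above it, the bar's top at 98 mm, its rear guide post 120 mm high at y 290 mm.
- hole_mouth (a point): Centre of the cross hole's mouth on the stud's -x face, axes as the jig's. The pin is home when its origin is here, upright as it lay in the rest, with its +x along the jig's +x.
- bar (a joint): How far the aluminium hold-down bar is pressed down (m), 0 = free. Its end flanks the stud 18 to 20 mm either side (jig x), with a sloping lip out to 30 mm on the -x side; sprung up with 10 N plus 0.5 N per mm, 6 mm travel. Free, it blocks the lowest 2.4 mm of the hole: the pin must wedge it down going in. Sliding takes 7 to 14 N, rising by 2 N or more per mm once the shoulder meets the stud.
- rest: Fixed wooden rest on which the pin lies: base 110 x 70 mm, origin at bench level under the pin's origin to within 4 mm, axes as the pin's within 0.05 rad. Pin axis 58 mm above the bench. Only 12 mm wide under the grip block.
- tape: Bystander: roll of tape 100 mm across, 45 mm high, origin at the centre of its underside.
- jar: Bystander: small jar 48 mm across, 60 mm high, origin at the centre of its underside.
- wrench: Bystander: 150 mm wrench lying flat, origin at its underside.
- stud: The jig's upright steel stud with the cross hole, fixed; origin and axes as the jig's. 20 mm along x, 24 mm along y, top 117 mm above the bench. Cross hole along x, 11.2 mm bore with 1 mm chamfer, axis 105 mm above the bench. The swung ring clears it by 4 mm or more each side.
There are look-alikes about, which are no part of the job. Leave any blue or purple look-alike of the pin alone.

How it is judged (in metres and radians):
On the way, in this order (a step that is already met when the one before it is completed fails the run):
1. the pin is through the stud with its shoulder home (gap under 1.5 mm), ring still open (x of pin in the frame of hole_mouth between -0.0015 and 0.003 m and y of pin in the frame of hole_mouth between -0.003 and 0.003 m and z of pin in the frame of hole_mouth between -0.003 and 0.003 m and angle between the x axis of pin and the x axis of jig, either way round below 0.15 rad and value of joint ring_swing below 0.5 rad), for 0.2 s.
2. the ring is snapped shut over the pin end (value of joint ring_swing above 1.33 rad), for 0.2 s.
At the end, for the whole second after the job is handed in: The linchpin stands through the stud with its shoulder within 3 mm of the stud face and within 3 mm and 0.15 rad of the hole's axis, its ring is shut (joint above 1.33 rad), and it is at rest and released (x of pin in the frame of hole_mouth between -0.003 and 0.003 m and y of pin in the frame of hole_mouth between -0.003 and 0.003 m and z of pin in the frame of hole_mouth between -0.003 and 0.003 m and angle between the x axis of pin and the x axis of jig, either way round below 0.15 rad and value of joint ring_swing above 1.33 rad and linear speed of pin below 0.02 m/s); the robot touches nothing.
It fails at once if the pin is rammed: more than 20 N between the pin and the stud while the ring is open (value of joint ring_swing below 0.5 rad and contact force between pin and stud above 20 N).
It fails at once if the ring is forced: more than 15 N between the fingers and the ring (contact force between the fingers and ring above 15 N).
It fails at once if a bystander is moved by more than 20 mm (distance of any of tape, jar, wrench from where it was at the start of the episode above 0.02 m).
It also fails if it takes over 72 s, if anything falls off the work surface, if the arm or the gripper's body presses on something with over 40 N, if the wrist force passes 120 N, or if a joint passes its speed limit or range.

## Working session

There is one attempt and no reset: what is moved stays moved. The work goes in short steps, Python scripts to look and compute and a shell command to move; the robot and the scene stay as the last step left them, time stands still between calls to the robot, and variables do not carry over. Pictures are saved under pics/ and viewed, and the job is handed in when it is done.

```bash
mkdir -p pics; ls; python3 - <<'E'
from plant import r
import cv2,numpy as np
print(r.get_state())
for c in ("scene","top"):
    im=r.capture(c); cv2.imwrite(f"pics/{c}0.png",im[:,:,::-1]); p=r.camera_params(c); print(c,p)
    for t in ("pin","pin_grip","ring","stud","jig","rest","hole_mouth","tape","jar","wrench"):
        try: print(t,[(np.round(d["xy"],1).tolist(),round(d["p"],2)) for d in r.recognise(t,c)])
        except Exception as e: print(t,e)
E
```

```text
pics
{'time_s': 0.0, 'joints': array([ 8.67511241e+01,  2.05917375e+01,  6.34148198e-01, -2.14644880e-02,
       -7.01354443e+01, -1.65070781e+01]), 'qd': array([-0.0329125 ,  0.01549077, -0.03226783, -0.02140802,  0.02346982,
       -0.01467057]), 'joint_torque': array([-8.50701781e-04, -5.82715201e+01,  2.93045032e+01,  6.99696243e+00,
        6.78741460e-03, -1.82759322e-04]), 'tcp_pos': array([0.2280097 , 0.63480535, 0.22561789]), 'eef_rot': array([ 1.79905067e+02, -7.09044046e-03, -1.97632582e+01]), 'contact_force': array([ 0.45677698, -0.45270232, -0.38832497]), 'moment': array([ 0.0123906 ,  0.05282311, -0.0056857 ]), 'gripper_width': 0.087534544924973}
scene {'vfov': 52.334476417341506, 'cx': 277.0552652306797, 'cy': 199.56806090236347, 'R': array([[ 0.00484062,  0.99991774,  0.01187788],
       [ 0.76875722,  0.00387531, -0.63952898],
       [-0.6395224 ,  0.01222692, -0.76867523]]), 't': array([ 0.2098378 , -0.33423423,  1.40597974])}
pin [([298.4, 225.6], 0.63), ([240.9, 185.0], 0.63), ([243.7, 215.2], 0.5)]
pin_grip [([241.1, 185.8], 0.84), ([244.9, 210.1], 0.69)]
ring [(
[... 466 characters left out ...]
1],
       [-0.97664185, -0.0449202 , -0.21012583],
       [ 0.20962554,  0.0156251 , -0.97765689]]), 't': array([-0.23128613,  0.52065153,  0.95824975])}
pin [([320.5, 282.2], 0.92), ([258.9, 207.7], 0.82), ([319.4, 209.5], 0.7), ([323.4, 195.8], 0.57)]
pin_grip [([255.6, 211.7], 0.91), ([324.8, 283.3], 0.76), ([319.1, 207.0], 0.6), ([125.0, 194.4], 0.48)]
ring [([321.1, 288.8], 0.63), ([323.9, 193.4], 0.41), ([260.8, 214.7], 0.4)]
stud [([189.1, 178.0], 0.62), ([395.6, 166.6], 0.52)]
jig [([125.5, 192.8], 0.76)]
rest [([318.5, 222.7], 0.59)]
hole_mouth [([185.7, 177.6], 0.51)]
tape [([327.2, 118.9], 0.67)]
jar [([396.2, 167.8], 0.89), ([318.1, 221.6], 0.69)]
wrench [([406.6, 294.9], 0.96)]
```

View pics/scene0.png

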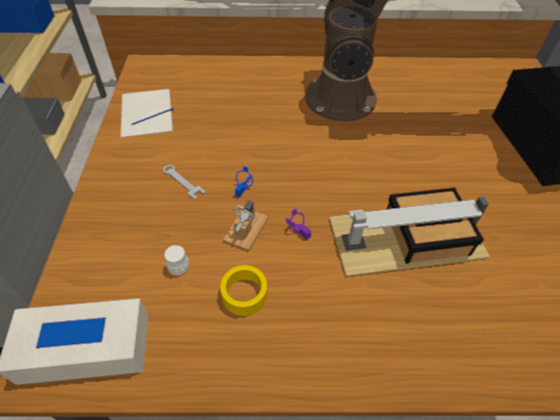

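View pics/top0.png

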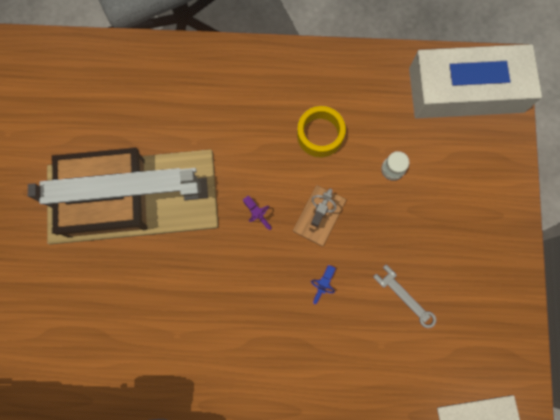

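The scene picture shows the steel pin on the rest at about (243,215), with a blue look-alike at (243,182) and a purple one at (298,225); the stud is at (356,230). In the top picture the steel pin is at (322,210), blue at (324,285), purple at (258,212) and the stud at (190,180). By the description I choose the steel one. I'll check it in close crops.

```bash
python3 - <<'E'
import cv2,numpy as np
t=cv2.imread("pics/top0.png"); s=cv2.imread("pics/scene0.png")
a=cv2.resize(t[175:255,285:360],None,fx=5,fy=5,interpolation=cv2.INTER_CUBIC)
b=cv2.resize(s[190:260,210:285],None,fx=5,fy=5,interpolation=cv2.INTER_CUBIC)
h=400
c=np.hstack([cv2.resize(a,(375,400)),cv2.resize(b,(400,373))[:373] if 0 else cv2.copyMakeBorder(b,0,50,0,0,cv2.BORDER_CONSTANT)])
cv2.imwrite("pics/crop1.png",c)
a=cv2.resize(t[140:250,150:225],None,fx=5,fy=5,interpolation=cv2.INTER_CUBIC)
b=cv2.resize(s[195:275,325:405],None,fx=5,fy=5,interpolation=cv2.INTER_CUBIC)
cv2.imwrite("pics/crop2.png",np.hstack([a,cv2.copyMakeBorder(b,0,150,0,0,cv2.BORDER_CONSTANT)]))
E
```

```text
(no output)
```

View pics/crop1.png

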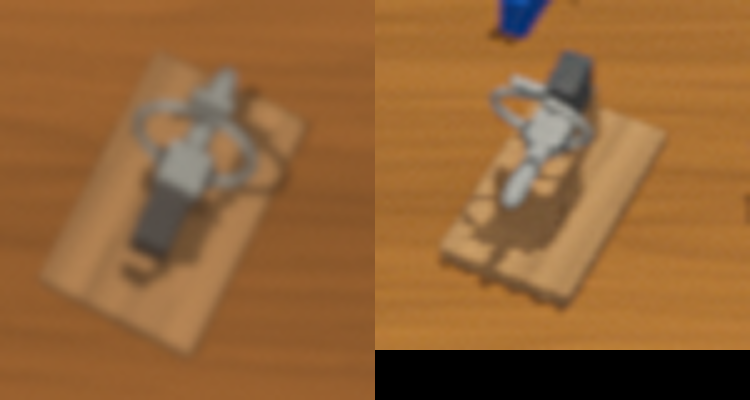

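View pics/crop2.png

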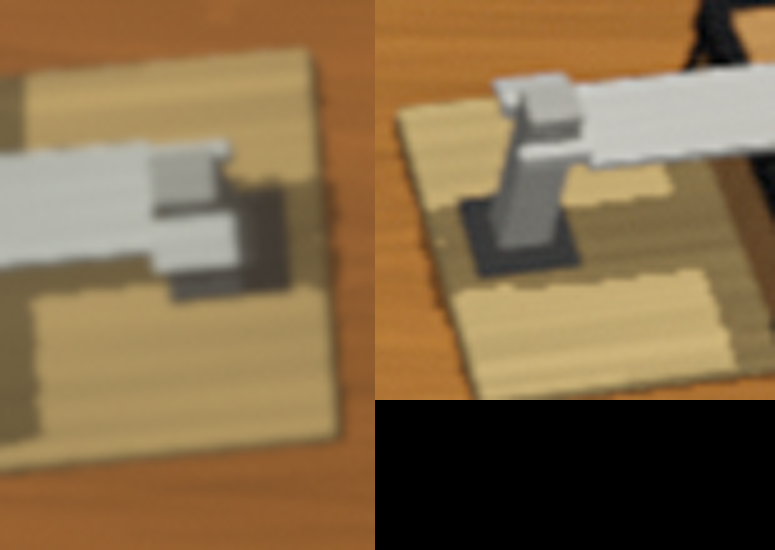

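The crops confirm it: the grey steel pin with the dark grip block lies on the rest, pointing away from the robot. Next I'll fit a projected pin model to both views, and get magnified views of the stud.

```bash
cat > h.py <<'E'
import numpy as np,cv2
from plant import r
def cam(c):
    p=r.camera_params(c); f=210/np.tan(np.radians(p["vfov"]/2))
    return np.array(p["R"]),np.array(p["t"]),f,p["cx"],p["cy"]
CAM={c:cam(c) for c in ("scene","top")}
def proj(c,X):
    R,t,f,cx,cy=CAM[c]; X=np.atleast_2d(X)@R.T+t
    return np.c_[f*X[:,0]/X[:,2]+cx,f*X[:,1]/X[:,2]+cy]
def ray(c,uv):
    R,t,f,cx,cy=CAM[c]; d=R.T@np.array([(uv[0]-cx)/f,(uv[1]-cy)/f,1]); return -R.T@t,d/np.linalg.norm(d)
def onz(c,uv,z):
    o,d=ray(c,uv); return o+d*(z-o[2])/d[2]
def tri(a,b):
    (o1,d1),(o2,d2)=ray("scene",a),ray("top",b)
    s=np.linalg.lstsq(np.c_[d1,-d2],o2-o1,rcond=None)[0]; p,q=o1+s[0]*d1,o2+s[1]*d2
    return (p+q)/2,np.linalg.norm(p-q)
def Rz(a): c,s=np.cos(a),np.sin(a); return np.array([[c,-s,0],[s,c,0],[0,0,1]])
def box(x0,x1,y0,y1,z0,z1): return np.array([[x,y,z] for x in (x0,x1) for y in (y0,y1) for z in (z0,z1)],float)
def cyl(x0,x1,rad): 
    a=np.linspace(0,2*np.pi,24); return np.array([[x,rad*np.cos(t),rad*np.sin(t)] for x in (x0,x1) for t in a])
def pinparts(th=0.0):
    P=[box(-46,-20,-8,8,-8,20),box(-20,0,-9,9,-5,5),cyl(0,30,5),cyl(28,36.5,3)]
    return [p/1000 for p in P]
def ringpts(th=0.0):
    a=np.linspace(0,2*np.pi,60); u=21+22*np.cos(a)+2; v=22*np.sin(a)  # along, across
    u=23+22*np.cos(a); phi=1.3-th
    return np.c_[-8+u*np.cos(phi),v,u*np.sin(phi)]/1000
def lip(th=0.0):
    phi=1.3-th; e=np.array([np.cos(phi),0,np.sin(phi)]); n=np.array([-e[2],0,e[0]])
    return np.array([np.array([-8,0,0])+u*e+w*n+np.array([0,y,0]) for u in (45,59) for y in (-8,8) for w in (-2,2)])/1000
E
python3 - <<'E'
from h import *
from scipy.optimize import minimize
print({c:(-CAM[c][0].T@CAM[c][1]).round(3) for c in CAM})
crop={"top":(285,165,75,90),"scene":(210,195,80,60)}
S=8
obs={}
for c in crop:
    im=cv2.imread(f"pics/{c}0.png"); x,y,w,h=crop[c]
    k=cv2.resize(im[y:y+h,x:x+w],None,fx=S,fy=S,interpolation=cv2.INTER_CUBIC)
    hsv=cv2.cvtColor(k,cv2.COLOR_BGR2HSV)
    m=(hsv[...,1]<85)
    obs[c]=m; cv2.imwrite(f"pics/m_{c}.png",m.astype(np.uint8)*255)
def render(c,p):
    x,y,w,h=crop[c]; m=np.zeros((h*S,w*S),np.uint8)
    T=lambda P:((proj(c,P@Rz(p[2]).T+[p[0],p[1],p[3] if len(p)>3 else .058])-[x-.5*0,y])*S+S/2)
    for P in pinparts()+[lip()]:
        cv2.fillConvexPoly(m,cv2.convexHull(T(P).astype(np.float32)).round().astype(np.int32),1)
    cv2.polylines(m,[T(ringpts()).round().astype(np.int32)],True,1,int(.004/.0019*S))
    return m.astype(bool)
def cost(p):
    return sum(1-(render(c,p)&obs[c]).sum()/(render(c,p)|obs[c]).sum() for c in crop)
g=onz("top",(319,205),.058); print(g)
best=None
for dx in (-.01,0,.01):
  for dy in (-.01,0,.01):
    for yaw in (-.6,-.4,-.2):
      q=minimize(cost,[g[0]+dx,g[1]+dy,yaw],method="Nelder-Mead",options=dict(initial_simplex=np.array([[g[0]+dx,g[1]+dy,yaw]]*4)+np.vstack([np.zeros(3),np.diag([.006,.006,.15])]),xatol=1e-4,fatol=1e-4))
      if best is None or q.fun<best.fun: best=q
print(best.x,best.fun,np.degrees(best.x[2]))
q=minimize(cost,list(best.x)+[.058],method="Nelder-Mead",options=dict(initial_simplex=np.array([list(best.x)+[.058]]*5)+np.vstack([np.zeros(4),np.diag([.003,.003,.05,.003])]),xatol=1e-4,fatol=1e-4)); print("freez",q.x,q.fun)
np.save("pin.npy",best.x)
o=[]
for c in crop:
    im=cv2.imread(f"pics/{c}0.png"); x,y,w,h=crop[c]
    k=cv2.resize(im[y:y+h,x:x+w],None,fx=S,fy=S,interpolation=cv2.INTER_CUBIC)
    for m,col in ((render(c,best.x),(0,0,255)),(obs[c],(0,255,0))):
        cs,_=cv2.findContours(m.astype(np.uint8),cv2.RETR_LIST,cv2.CHAIN_APPROX_NONE); cv2.drawContours(k,cs,-1,col,1)
    cv2.imwrite(f"pics/fit_{c}.png",cv2.resize(k,None,fx=.75,fy=.75))
# stud crops
t=cv2.imread("pics/top0.png"); s=cv2.imread("pics/scene0.png")
a=cv2.resize(t[160:205,170:220],None,fx=10,fy=10,interpolation=cv2.INTER_CUBIC)[:, :400]
b=cv2.resize(s[205:250,335:375],None,fx=10,fy=10,interpolation=cv2.INTER_CUBIC)
for i in range(0,400,50):
    for k in (a,b):
        cv2.line(k,(i,0),(i,6),(0,0,255),1);cv2.line(k,(0,i),(6,i),(0,0,255),1)
cv2.imwrite("pics/stud.png",np.hstack([a,b]))
E
```

```text
{'scene': array([ 1.155, -0.226,  0.864]), 'top': array([ 0.319, -0.223,  1.045])}
[ 0.54319058 -0.28385151  0.058     ]
[ 0.54469196 -0.29300484 -0.39294421] 0.4555302333053911 -22.51404505941663
freez [ 0.54469184 -0.29300454 -0.39287598  0.05799775] 0.4554605031610497
```

View pics/fit_top.png

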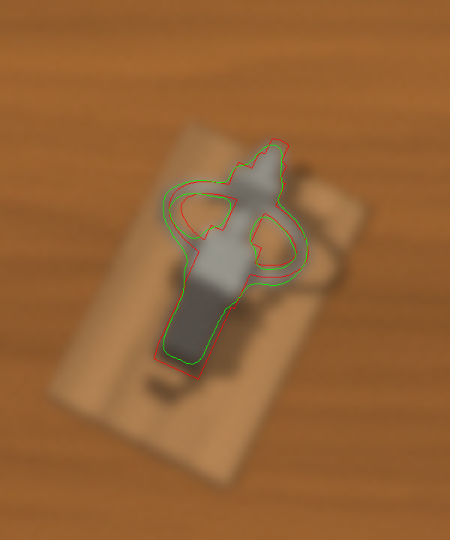

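View pics/fit_scene.png

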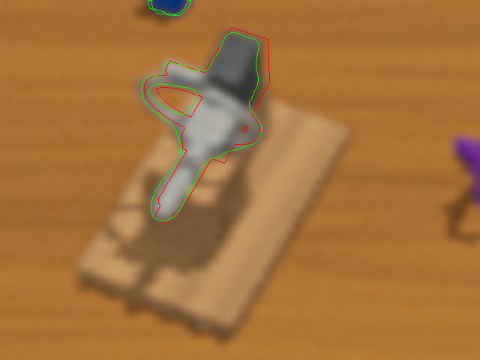

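View pics/stud.png

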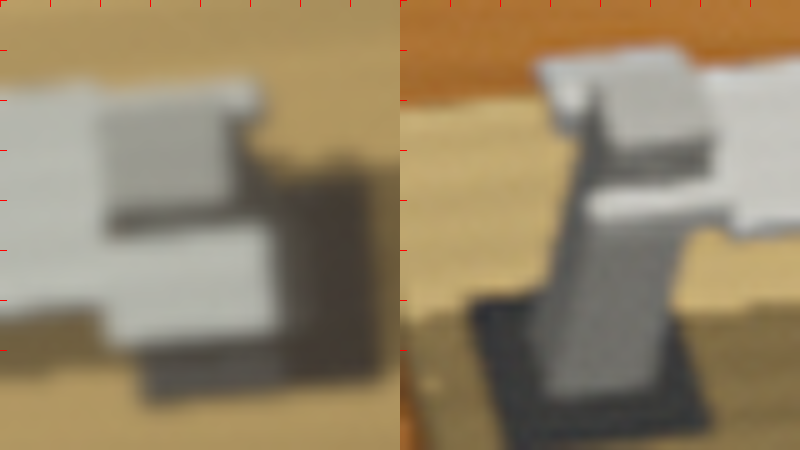

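```bash
python3 - <<'E'
from h import *
from scipy.optimize import least_squares
f=lambda u,ox,oy:((u[0]+.5)/10-.5+ox,(u[1]+.5)/10-.5+oy)
# order: (+x,+y),(+x,-y),(-x,-y),(-x,+y)
top=[f(u,170,160) for u in [(101,112),(228,104),(236,200),(108,210)]]
sc=[f((u[0]-400,u[1]),335,205) for u in [(714,136),(612,147)]]
P=[onz("top",u,.117) for u in top]; Q=[onz("scene",u,.117) for u in sc]
for p in P+Q: print(p.round(4))
C=np.array([[10,12,117],[10,-12,117],[-10,-12,117],[-10,12,117]])/1000
def res(p,which):
    W=C@Rz(p[2]).T+[p[0],p[1],0]
    a=(proj("top",W)-top).ravel(); b=(proj("scene",W[:2])-sc).ravel()
    return a if which=="t" else b if which=="s" else np.r_[a,b]
for w in "ts ":
    q=least_squares(res,[.56,0.,.1],args=(w,)); print(w,q.x.round(4),q.fun.round(2))
# bar direction: far post
import cv2
for c,crop in (("top",(20,150,200,60)),("scene",(340,185,155,60))):
    im=cv2.imread(f"pics/{c}0.png"); x,y,w,h=crop
    cv2.imwrite(f"pics/bar_{c}.png",cv2.resize(im[y:y+h,x:x+w],None,fx=4,fy=4,interpolation=cv2.INTER_CUBIC))
E
```

```text
[ 0.5839 -0.0154  0.117 ]
[ 0.5866 -0.0392  0.117 ]
[ 0.5679 -0.0423  0.117 ]
[ 0.5649 -0.0184  0.117 ]
[ 0.5854 -0.0183  0.117 ]
[ 0.5886 -0.0412  0.117 ]
t [ 0.5759 -0.0288  0.1366] [ 0.11 -0.09  0.1  -0.4  -0.13  0.18 -0.08  0.3 ]
s [ 0.5771 -0.0312  0.1455] [ 0.18 -0.06 -0.18  0.06]
  [ 0.576  -0.0293  0.118 ] [ 0.48 -0.28  0.48 -0.36  0.05  0.23  0.1   0.12  0.85 -0.32  0.42 -0.44]
```

View pics/bar_top.png

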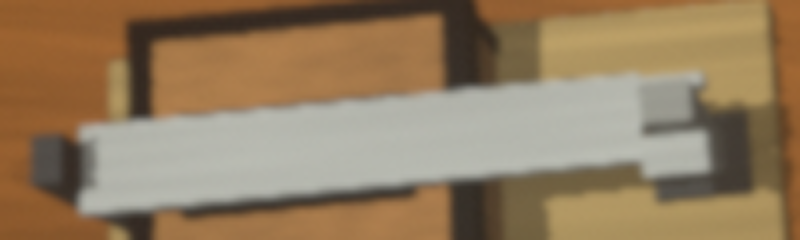

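View pics/bar_scene.png

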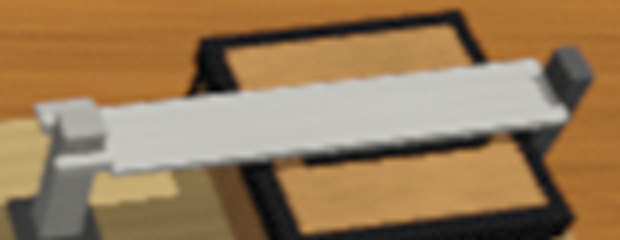

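```bash
python3 - <<'E'
from h import *
f=lambda u,ox,oy:((u[0]+.5)/4-.5+ox,(u[1]+.5)/4-.5+oy)
for c,o,L in (("top",(20,150),[((640,163),(78,214)),((640,76),(78,125))]),("scene",(340,185),[((105,107),(525,60)),((113,170),(568,122))])):
    for a,b in L:
        A,B=onz(c,f(a,*o),.098),onz(c,f(b,*o),.098); d=B-A; print(c,A.round(4),B.round(4),"yaw",np.arctan2(-d[0],d[1]).round(4))
print(onz("top",f((47,160),20,150),.12),onz("scene",f((570,62),340,185),.12))
E
```

```text
top [ 0.5505 -0.0145  0.098 ] [0.5133 0.2508 0.098 ] yaw 0.1393
top [ 0.5936 -0.0107  0.098 ] [0.5569 0.2572 0.098 ] yaw 0.1362
scene [ 0.5515 -0.0105  0.098 ] [0.5153 0.2419 0.098 ] yaw 0.1426
scene [ 0.596  -0.0122  0.098 ] [0.5612 0.2529 0.098 ] yaw 0.1306
[0.53386141 0.25807985 0.12      ] [0.53497269 0.25385154 0.12      ]
```

```bash
cat > fit.py <<'E'
from h import *
from scipy.optimize import minimize
S=8
def mask(c,file,crop,thr):
    im=cv2.imread(file); x,y,w,h=crop
    k=cv2.resize(im[y:y+h,x:x+w],None,fx=S,fy=S,interpolation=cv2.INTER_CUBIC).astype(int)
    return (k[...,2]-k[...,0]<thr), k.astype(np.uint8)
def render(c,p,crop,z,th=0,ring=True):
    x,y,w,h=crop; m=np.zeros((h*S,w*S),np.uint8)
    T=lambda P:((proj(c,P@Rz(p[2]).T+[p[0],p[1],z])-[x,y])*S+S/2)
    for P in pinparts()+([lip(th)] if ring else []):
        cv2.fillConvexPoly(m,cv2.convexHull(T(P).astype(np.float32)).round().astype(np.int32),1)
    if ring: cv2.polylines(m,[T(ringpts(th)).round().astype(np.int32)],True,1,int(2.1*S))
    return m.astype(bool)
E
python3 - <<'E'
from fit import *
crop={"top":(285,165,75,90),"scene":(215,197,60,50)}
for cs in (["top"],["scene"],["top","scene"]):
  for thr in (28,40):
    obs={c:mask(c,f"pics/{c}0.png",crop[c],thr)[0] for c in cs}
    def cost(p): return sum(1-(lambda r:(r&obs[c]).sum()/(r|obs[c]).sum())(render(c,p,crop[c],.058)) for c in cs)
    best=None
    for y0 in (-.5,-.35):
        x0=np.array([.5447,-.291,y0])
        q=minimize(cost,x0,method="Nelder-Mead",options=dict(initial_simplex=np.array([x0]*4)+np.vstack([np.zeros(3),np.diag([.006,.006,.15])]),xatol=1e-4,fatol=1e-4))
        if best is None or q.fun<best.fun: best=q
    print(cs,thr,best.x.round(4),round(best.fun,3))
    if len(cs)==2:
        for c in cs:
            m,k=mask(c,f"pics/{c}0.png",crop[c],thr)
            for mm,col in ((render(c,best.x,crop[c],.058),(0,0,255)),(m,(0,255,0))):
                ct,_=cv2.findContours(mm.astype(np.uint8),cv2.RETR_LIST,cv2.CHAIN_APPROX_NONE); cv2.drawContours(k,ct,-1,col,1)
            cv2.imwrite(f"pics/fit{thr}_{c}.png",cv2.resize(k,None,fx=.7,fy=.7) )
f=lambda u:((u[0]+.5)/6-.5+285,(u[1]+.5)/6-.5+165)
for a,b in (((48,395),(195,122)),((230,485),(370,210))):
    for z in (0.02,):
        A,B=onz("top",f(a),z),onz("top",f(b),z); print("rest",A.round(4),B.round(4),np.arctan2(B[1]-A[1],B[0]-A[0]))
a,b=cv2.imread("pics/fit28_top.png"),cv2.imread("pics/fit28_scene.png")
H=max(a.shape[0],b.shape[0]); pad=lambda k:cv2.copyMakeBorder(k,0,H-k.shape[0],0,0,cv2.BORDER_CONSTANT)
cv2.imwrite("pics/fit28.png",np.hstack([pad(a),pad(b)])); print(a.shape,b.shape)
E
```

```text
['top'] 28 [ 0.544  -0.2925 -0.3807] 0.309
['top'] 40 [ 0.5442 -0.2922 -0.3786] 0.191
['scene'] 28 [ 0.5451 -0.2944 -0.3954] 0.23
['scene'] 40 [ 0.5452 -0.2945 -0.3904] 0.171
['top', 'scene'] 28 [ 0.5448 -0.2935 -0.4057] 0.569
['top', 'scene'] 40 [ 0.5449 -0.2933 -0.3911] 0.422
rest [ 0.4965 -0.2343  0.02  ] [ 0.5942 -0.2809  0.02  ] -0.44520808702222975
rest [ 0.4687 -0.2967  0.02  ] [ 0.5658 -0.3418  0.02  ] -0.4345787000237653
(504, 420, 3) (280, 336, 3)
```

View pics/fit28.png

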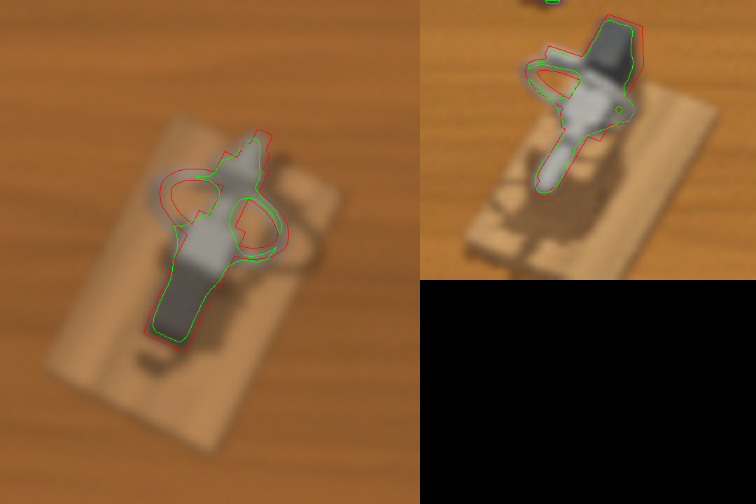

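```bash
cat > go.py <<'E'
import sys
from h import *
from scipy.spatial.transform import Rotation as Ro
def rel(target,yaw,roll=180.,pitch=0.):
    s=r.get_state(); T=Ro.from_euler("xyz",s["eef_rot"],degrees=True)
    d=T.inv().apply(np.array(target)-s["tcp_pos"]); G=Ro.from_euler("xyz",[roll,pitch,np.degrees(yaw)],degrees=True)
    w=(T.inv()*G).as_rotvec()
    print("t",round(s["time_s"],2),"tcp",s["tcp_pos"].round(4),"rot",s["eef_rot"].round(2),"F",s["contact_force"].round(1),"w",round(s["gripper_width"],4))
    print("shift(tool)",d.round(5),"turn(tool rad)",w.round(4))
E
python3 -m inch '0.01 0.008 0 0 0 0.0055 1; 0.02 0.015 0 0 0 0.0055 1; 0.022 0.016 0 0 0 0.0055 1; 0.022 0.016 0 0 0 0.0055 1; 0.022 0.016 0 0 0 0.0055 1; 0.022 0.016 0 0 0 0.0055 1; 0.022 0.016 0 0 0 0.0055 1; 0.022 0.016 0 0 0 0.0055 1; 0.022 0.016 0 0 0 0.0055 1; 0.022 0.016 0 0 0 0.0055 1; 0.022 0.016 0 0 0 0 1; 0.022 0.016 0 0 0 0 1; 0.022 0.016 0 0 0 0 1; 0.022 0.016 0 0 0 0 1; 0.022 0.016 0 0 0 0 1; 0.022 0.016 0 0 0 0 1; 0.022 0.016 0 0 0 0 1; 0.02 0.018 0 0 0 0 1; 0.015 0.02 0 0 0 0 1; 0.01 0.022 0 0 0 0 1' 20
python3 -c "
from go import *
rel([.5125,-.2797,.12],-.40)"
```

```text
time_s: 2.77
tcp_pos: [0.4824, 0.1821, 0.2265]
eef_rot: [180.0, -0.0, -23.0]
contact_force: [0.6, 0.3, 0.9]
gripper_width: 0.0876
t 2.77 tcp [0.4824 0.1821 0.2265] rot [ 1.7999e+02 -1.0000e-02 -2.2960e+01] F [0.6 0.3 0.9] w 0.0876
shift(tool) [0.20785 0.41349 0.10657] turn(tool rad) [ 0.0001 -0.0002 -0.0007]
```

```bash
python3 -m inch '0.01 0.02 0 0 0 0 1; 0.011 0.022 0 0 0 0 1; 0.012 0.024 0 0 0 0 1; 0.012 0.024 0 0 0 0 1; 0.012 0.024 0 0 0 0 1; 0.012 0.024 0 0 0 0 1; 0.012 0.024 0 0 0 0 1; 0.012 0.024 0 0 0 0 1; 0.012 0.024 0 0 0 0 1; 0.012 0.024 0 0 0 0 1; 0.012 0.024 0 0 0 0 1; 0.012 0.024 0 0 0 0 1; 0.012 0.024 0 0 0 0 1; 0.012 0.024 0 0 0 0 1; 0.012 0.024 0 0 0 0 1; 0.012 0.024 0.02 0 0 0 1; 0.01 0.02 0.02 0 0 0 1; 0.005 0.01 0.02 0 0 0 1; 0 0 0.01 0 0 0 1; 0 0 0 0 0 0 1' 20
python3 -c "
from go import *
rel([.5125,-.2797,.049],-.40)"
```

```text
time_s: 4.43
tcp_pos: [0.5086, -0.2715, 0.1539]
eef_rot: [180.0, 0.3, -23.0]
contact_force: [0.1, -0.0, -0.1]
gripper_width: 0.0877
t 4.43 tcp [ 0.5086 -0.2715  0.1539] rot [179.97   0.27 -23.03] F [ 0.1 -0.  -0.1] w 0.0877
shift(tool) [0.00724 0.00595 0.10485] turn(tool rad) [ 0.0005  0.0047 -0.002 ]
```

```bash
python3 -m inch '0.003 0.003 0 0 0 0 1; 0.003 0.003 0 0 0 0 1; 0.0012 0 0.01 0 0 0 1; 0 0 0.015 0 0 0 1; 0 0 0.015 0 0 0 1; 0 0 0.01 0 0 0 1; 0 0 0 0 0 0 1; 0 0 0 0 0 0 1' 20
python3 - <<'E'
from go import *
rel([.5125,-.2797,.049],-.40)
for c in ("scene","top"): cv2.imwrite(f"pics/{c}1.png",r.capture(c)[:,:,::-1])
t=cv2.imread("pics/top1.png"); s=cv2.imread("pics/scene1.png")
a=cv2.resize(t[160:260,275:370],(380,400),interpolation=cv2.INTER_CUBIC)
b=cv2.resize(s[160:260,200:300],(400,400),interpolation=cv2.INTER_CUBIC)
cv2.imwrite("pics/g1.png",np.hstack([a,b]))
E
```

```text
time_s: 5.1
tcp_pos: [0.5152, -0.2795, 0.1065]
eef_rot: [180.0, 0.0, -22.9]
contact_force: [0.3, -1.0, 1.0]
gripper_width: 0.0874
t 5.1 tcp [ 0.5152 -0.2795  0.1065] rot [ 1.7998e+02  3.0000e-02 -2.2870e+01] F [ 0.3 -1.   1. ] w 0.0874
shift(tool) [-0.00237  0.00126  0.05752] turn(tool rad) [0.0004 0.0005 0.0008]
```

View pics/g1.png

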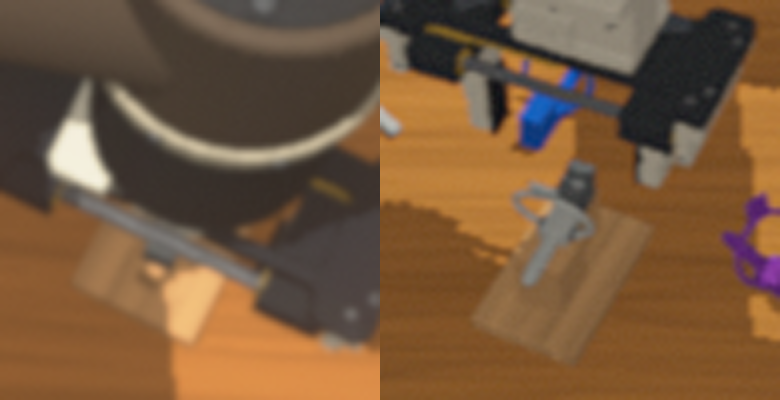

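```bash
python3 -m inch '-0.0024 0.0012 0 0 0 0 1; 0 0 0.008 0 0 0 1; 0 0 0.008 0 0 0 1; 0 0 0.008 0 0 0 1; 0 0 0.008 0 0 0 1; 0 0 0.008 0 0 0 1; 0 0 0.006 0 0 0 1; 0 0 0.004 0 0 0 1; 0 0 0.003 0 0 0 1; 0 0 0.002 0 0 0 1; 0 0 0 0 0 0 1; 0 0 0 0 0 0 1; 0 0 0 0 0 0 1' 20
python3 -c "
from go import *
rel([.5125,-.2797,.049],-.40)"
```

```text
time_s: 6.28
tcp_pos: [0.5127, -0.2799, 0.0519]
eef_rot: [-180.0, -0.0, -22.9]
contact_force: [-1.2, 0.4, -0.6]
gripper_width: 0.0877
t 6.28 tcp [ 0.5127 -0.2799  0.0519] rot [-1.80e+02 -4.00e-02 -2.29e+01] F [-1.2  0.4 -0.6] w 0.0877
shift(tool) [-2.80e-04 -8.00e-05  2.91e-03] turn(tool rad) [-0.     -0.0006  0.0003]
```

```bash
python3 -m inch '0 0 0.0025 0 0 0 1; 0 0 0 0 0 0 1; 0 0 0 0 0 0 0.6; 0 0 0 0 0 0 0.3; 0 0 0 0 0 0 0; 0 0 0 0 0 0 0; 0 0 0 0 0 0 0; 0 0 0 0 0 0 0; 0 0 0 0 0 0 0; 0 0 0 0 0 0 0; 0 0 0 0 0 0 0; 0 0 0 0 0 0 0' 25
python3 - <<'E'
from go import *
rel([.5125,-.2797,.049],-.40)
cv2.imwrite(f"pics/scene2.png",r.capture("scene")[:,:,::-1])
s=cv2.imread("pics/scene2.png")
cv2.imwrite("pics/g2.png",cv2.resize(s[160:260,190:310],(720,600),interpolation=cv2.INTER_CUBIC))
E
```

```text
time_s: 7.28
tcp_pos: [0.5125, -0.2798, 0.049]
eef_rot: [-180.0, 0.0, -22.9]
contact_force: [-0.7, -0.1, 0.5]
gripper_width: 0.0264
t 7.28 tcp [ 0.5125 -0.2798  0.049 ] rot [-180.      0.    -22.91] F [-0.7 -0.1  0.5] w 0.0264
shift(tool) [-1.e-05 -8.e-05  4.e-05] turn(tool rad) [-0.      0.      0.0002]
```

View pics/g2.png

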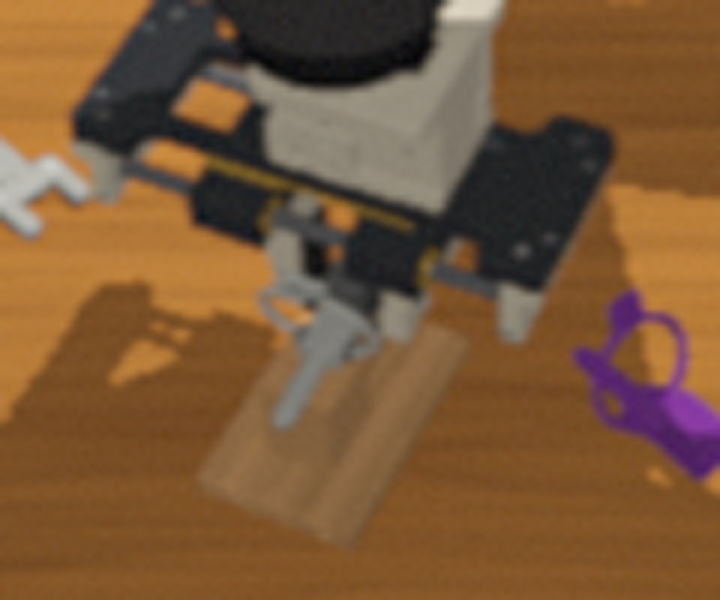

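Fingers are straddling the block and still closing. I'll finish the close, then lift a little.

```bash
python3 -m inch '0 0 0 0 0 0 0; 0 0 0 0 0 0 0; 0 0 0 0 0 0 0; 0 0 0 0 0 0 0; 0 0 0 0 0 0 0' 25
python3 -m inch '0 0 -0.003 0 0 0 0; 0 0 -0.005 0 0 0 0; 0 0 -0.008 0 0 0 0; 0 0 -0.012 0 0 0 0; 0 0 -0.015 0 0 0 0; 0 0 -0.02 0 0 0 0; 0 0 -0.02 0 0 0 0; 0 0 -0.02 0 0 0 0; 0 0 -0.01 0 0 0 0; 0 0 0 0 0 0 0' 25
python3 - <<'E'
from go import *
rel([.5125,-.2797,.12],-.40)
cv2.imwrite(f"pics/scene3.png",r.capture("scene")[:,:,::-1])
s=cv2.imread("pics/scene3.png")
cv2.imwrite("pics/g3.png",cv2.resize(s[160:260,190:310],(720,600),interpolation=cv2.INTER_CUBIC))
E
```

```text
time_s: 7.75
tcp_pos: [0.5124, -0.2797, 0.049]
eef_rot: [-180.0, 0.0, -22.9]
contact_force: [-1.4, 0.7, 0.3]
gripper_width: 0.0162
time_s: 8.58
tcp_pos: [0.5139, -0.2803, 0.1652]
eef_rot: [-180.0, -0.3, -22.9]
contact_force: [0.7, 0.4, -0.5]
gripper_width: 0.0161
t 8.58 tcp [ 0.5139 -0.2803  0.1652] rot [-179.97   -0.29  -22.89] F [ 0.7  0.4 -0.5] w 0.0161
shift(tool) [-1.770e-03  1.000e-05  4.524e-02] turn(tool rad) [-0.0006 -0.0051  0.0005]
```

View pics/g3.png

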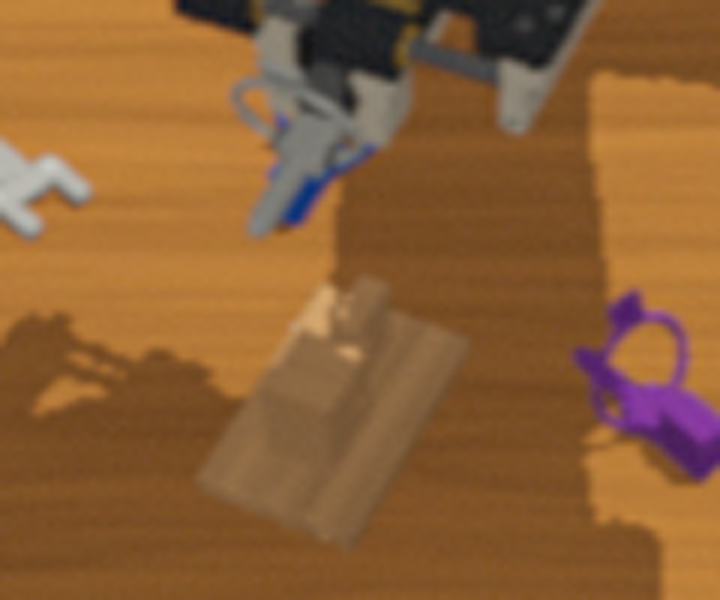

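```bash
python3 -m inch '0 0 0 0 0 -0.03 0; 0 0 0 0 0 -0.06 0; 0 0 0 0 0 -0.08 0; 0 0 0 0 0 -0.1 0; 0 0 0 0 0 -0.1 0; 0 0 0 0 0 -0.08 0; 0 0 0 0 0 -0.06 0; 0 0 0 0 0 -0.027 0; -0.001 -0.01 0 0 0 0 0; -0.0013 -0.02 0 0 0 0 0; -0.0013 -0.025 0 0 0 0 0; -0.0013 -0.025 0 0 0 0 0; -0.0013 -0.025 0 0 0 0 0; -0.0013 -0.025 0 0 0 0 0; -0.0013 -0.025 0 0 0 0 0; -0.0013 -0.025 0 0 0 0 0; -0.0013 -0.025 0 0 0 0 0; -0.0013 -0.02 0 0 0 0 0; -0.001 -0.01 0 0 0 0 0; 0 0 0 0 0 0 0' 25
python3 -c "
from go import *
rel([.4709,-.0446,.140],.137)"
```

```text
time_s: 10.3
tcp_pos: [0.4658, -0.0473, 0.1615]
eef_rot: [-180.0, 0.0, 7.9]
contact_force: [-0.2, 0.3, -1.0]
gripper_width: 0.0158
t 10.3 tcp [ 0.4658 -0.0473  0.1615] rot [-1.7998e+02  5.0000e-02  7.9500e+00] F [-0.2  0.3 -1. ] w 0.0158
shift(tool) [ 0.00547 -0.00197  0.02146] turn(tool rad) [-0.0003  0.0008  0.0017]
```

```bash
python3 -m inch '0.002 -0.001 0.005 0 0 0 0; 0.002 -0.001 0.01 0 0 0 0; 0.0015 0 0.012 0 0 0 0; 0 0 0.012 0 0 0 0; 0 0 0.01 0 0 0 0; 0 0 0.008 0 0 0 0; 0 0 0.005 0 0 0 0; 0 0 0.0035 0 0 0 0; 0 0 0 0 0 0 0; 0 0 0 0 0 0 0; 0 0 0 0 0 0 0' 25
python3 - <<'E'
from go import *
rel([.4709,-.0446,.096],.137)
for c in ("scene","top"): cv2.imwrite(f"pics/{c}4.png",r.capture(c)[:,:,::-1])
t=cv2.imread("pics/top4.png"); s=cv2.imread("pics/scene4.png")
a=cv2.resize(t[150:250,150:250],(400,400),interpolation=cv2.INTER_CUBIC)
b=cv2.resize(s[165:265,300:400],(400,400),interpolation=cv2.INTER_CUBIC)
cv2.imwrite("pics/g4.png",np.hstack([a,b]))
E
```

```text
time_s: 11.22
tcp_pos: [0.4723, -0.0461, 0.097]
eef_rot: [-180.0, -0.0, 7.9]
contact_force: [0.2, -0.3, -1.3]
gripper_width: 0.0159
t 11.22 tcp [ 0.4723 -0.0461  0.097 ] rot [-1.80e+02 -5.00e-02  7.86e+00] F [ 0.2 -0.3 -1.3] w 0.0159
shift(tool) [-0.00122 -0.00171  0.00098] turn(tool rad) [-0.     -0.0009  0.0002]
```

View pics/g4.png

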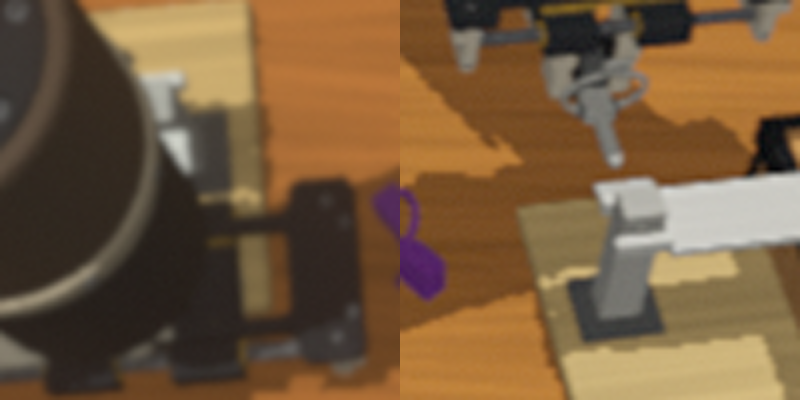

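The scene view shows the pin in line ahead of the stud; the top view is blocked by the wrist. I'll overlay the predicted pin and stud outlines on the scene view to compare them.

```bash
python3 - <<'E'
from fit import *
from scipy.optimize import minimize
c="scene"; crop=(335,175,50,75)
m,k=mask(c,"pics/scene4.png",crop,30)
tcp=np.array([.4723,-.0461,.097]); yaw=np.radians(7.86); X=np.array([np.cos(yaw),np.sin(yaw),0])
o=tcp+.035*X+[0,0,.009]; x,y,w,h=crop
T=lambda P:((proj(c,P)-[x,y])*S+S/2)
for P in pinparts()[2:]+pinparts()[1:2]:
    q=cv2.convexHull(T(P@Rz(yaw).T+o).astype(np.float32)).round().astype(np.int32); cv2.polylines(k,[q],True,(0,0,255),1)
for (sx,sy,sw),col in (((.5759,-.0288,.137),(255,0,0)),((.5771,-.0312,.137),(0,255,0))):
    B=np.array([[10,12,117],[10,-12,117],[-10,-12,117],[-10,12,117]])/1000@Rz(sw).T+[sx,sy,0]
    cv2.polylines(k,[T(B).round().astype(np.int32)],True,col,1)
    A=np.array([[-60,0,105],[60,0,105]])/1000@Rz(sw).T+[sx,sy,0]
    cv2.polylines(k,[T(A).round().astype(np.int32)],False,col,1)
cv2.imwrite("pics/g5.png",k)
tip=proj(c,o+.0365*X); print("pred tip",tip)
E
```

```text
pred tip [[354.68543379 206.29314886]]
```

View pics/g5.png

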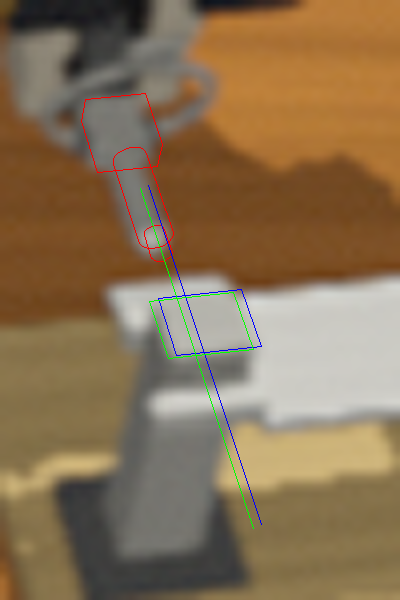

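```bash
python3 - <<'E'
from fit import *
im=cv2.imread("pics/scene4.png").astype(float)
for row in range(194,210): print(row,[tuple(int(v) for v in im[row,c]) for c in range(347,361)])
tcp=np.array([.4723,-.0461,.097]); yaw=np.radians(7.86); X=np.array([np.cos(yaw),np.sin(yaw),0])
o=tcp+.035*X+[0,0,.009]
for s in (0,10,20,30): print(s,proj("scene",o+s/1000*X).round(2))
E
```

```text
194 [(113, 117, 117), (112, 118, 117), (114, 119, 120), (116, 121, 122), (113, 120, 120), (109, 115, 117), (86, 97, 111), (49, 75, 109), (30, 65, 110), (32, 70, 111), (31, 68, 109), (37, 72, 111), (33, 71, 113), (35, 71, 112)]
195 [(107, 114, 119), (109, 114, 117), (109, 115, 116), (115, 121, 122), (114, 121, 121), (100, 108, 115), (68, 87, 113), (37, 73, 115), (35, 73, 117), (33, 72, 115), (34, 73, 116), (38, 77, 118), (35, 73, 117), (36, 74, 117)]
196 [(67, 87, 119), (85, 99, 116), (104, 110, 114), (114, 120, 119), (114, 121, 122), (98, 108, 118), (65, 87, 116), (38, 77, 120), (34, 76, 121), (38, 75, 120), (40, 78, 122), (33, 74, 120), (39, 78, 121), (35, 76, 120)]
197 [(37, 72, 115), (63, 84, 111), (93, 103, 112), (112, 118, 119), (117, 122, 122), (107, 114, 119), (78, 95, 117), (44, 76, 117), (32, 71, 117), (32, 74, 116), (35, 74, 117), (33, 74, 116), (39, 77, 117), (33, 75, 117)]
198 [(34, 71, 114), (51, 78, 111), (87, 97, 108), (109, 115, 116), (118, 122, 122), (114, 119, 121), (88, 103, 117), (49, 77, 113), (33, 70, 114), (32, 72, 113), (34, 72, 114), (34, 72, 113), (35, 73, 1
[... 1833 characters left out ...]
 (40, 78, 122), (32, 76, 121), (37, 78, 122), (46, 80, 120), (60, 86, 120), (57, 85, 121), (41, 77, 120), (28, 73, 120), (32, 76, 122), (35, 76, 120), (30, 75, 120), (33, 75, 121)]
208 [(33, 76, 119), (32, 75, 119), (29, 75, 119), (28, 74, 119), (30, 73, 118), (28, 72, 117), (26, 70, 117), (31, 73, 119), (23, 68, 116), (27, 73, 118), (31, 72, 117), (34, 73, 118), (33, 73, 118), (35, 76, 119)]
209 [(33, 75, 118), (32, 72, 118), (30, 71, 116), (33, 72, 117), (37, 75, 118), (43, 78, 119), (51, 83, 122), (60, 88, 124), (63, 91, 126), (76, 97, 129), (92, 110, 134), (104, 117, 138), (106, 119, 139), (113, 125, 145)]
0 [[350.69 194.25]]
10 [[351.76 197.49]]
20 [[352.85 200.78]]
30 [[353.96 204.11]]
```

```bash
cat > chk.py <<'E'
import sys
from h import *
# jig-frame readout: stud at (.5762,-.029), yaw .137
s=r.get_state(); lim=float(sys.argv[1]) if len(sys.argv)>1 else 99
M=Rz(.137).T; p=M@(s["tcp_pos"]-[.5762,-.029,0]); F=M@s["contact_force"]
print("t %.2f jig tcp mm"%s["time_s"],(p*1000).round(2),"rot",s["eef_rot"].round(2),"F",F.round(1),"w %.4f"%s["gripper_width"])
sys.exit(1 if np.abs(F).max()>lim else 0)
E
python3 -m inch '0 -0.0015 0.0005 0 0 0 0; 0 -0.0012 0.0005 0 0 0 0; 0 0 0 0 0 0 0; 0.004 0 0 0 0 0 0; 0.005 0 0 0 0 0 0; 0.004 0 0 0 0 0 0; 0.002 0 0 0 0 0 0; 0 0 0 0 0 0 0; 0 0 0 0 0 0 0; 0 0 0 0 0 0 0' 30
python3 chk.py
```

```text
time_s: 12.15
tcp_pos: [0.4862, -0.0415, 0.0954]
eef_rot: [180.0, 0.0, 7.9]
contact_force: [0.7, -0.2, -0.8]
gripper_width: 0.0156
t 12.15 jig tcp mm [-9.084e+01 -9.000e-02  9.542e+01] rot [1.80e+02 2.00e-02 7.85e+00] F [ 0.6 -0.3 -0.8] w 0.0156
```

```bash
python3 -m inch '0.001 0 -0.0005 0 0 0 0; 0.001 0 0 0 0 0 0; 0.001 0 0 0 0 0 0; 0 0 0 0 0 0 0' >/dev/null
python3 chk.py 6 && python3 -m inch '0.001 0 0 0 0 0 0; 0.001 0 0 0 0 0 0; 0 0 0 0 0 0 0' >/dev/null
python3 chk.py 6 && python3 -m inch '0.001 0 0 0 0 0 0; 0.001 0 0 0 0 0 0; 0 0 0 0 0 0 0' >/dev/null
python3 chk.py 6 && python3 -m inch '0.001 0 0 0 0 0 0; 0.001 0 0 0 0 0 0; 0 0 0 0 0 0 0' >/dev/null
python3 chk.py 6
```

```text
t 12.48 jig tcp mm [-8.737e+01 -2.000e-02  9.616e+01] rot [-1.80e+02 -2.00e-02  7.86e+00] F [-0.4 -0.  -0.8] w 0.0163
t 12.73 jig tcp mm [-8.572e+01 -9.000e-02  9.610e+01] rot [1.7999e+02 2.0000e-02 7.8600e+00] F [-1.6 -0.1  1.3] w 0.0156
t 12.98 jig tcp mm [-84.19  -0.17  96.09] rot [1.7999e+02 7.0000e-02 7.8600e+00] F [-4.7  0.5  4.6] w 0.0155
t 13.23 jig tcp mm [-82.48  -0.26  96.12] rot [1.7998e+02 9.0000e-02 7.8500e+00] F [-6.5 -0.4  6.3] w 0.0161
```

```bash
R="python3 -m inch"; 
python3 -m inch '0.001 0 0 0 0 0 0; 0 0 0 0 0 0 0' >/dev/null
python3 chk.py 12 && python3 -m inch '0.001 0 0 0 0 0 0; 0 0 0 0 0 0 0' >/dev/null
python3 chk.py 12 && python3 -m inch '0.001 0 0 0 0 0 0; 0 0 0 0 0 0 0' >/dev/null
python3 chk.py 12 && python3 -m inch '0.001 0 0 0 0 0 0; 0 0 0 0 0 0 0' >/dev/null
python3 chk.py 12 && python3 -m inch '0.001 0 0 0 0 0 0; 0 0 0 0 0 0 0' >/dev/null
python3 chk.py 12
```

```text
t 13.40 jig tcp mm [-81.46  -0.28  96.2 ] rot [1.7998e+02 8.0000e-02 7.8500e+00] F [-5.2 -0.1  5.9] w 0.0156
t 13.57 jig tcp mm [-80.66  -0.31  96.15] rot [1.7998e+02 1.0000e-01 7.8500e+00] F [-6.8  0.   6.4] w 0.0156
t 13.73 jig tcp mm [-78.51  -0.21  96.46] rot [ 1.7999e+02 -2.0000e-02  7.8700e+00] F [-1.8 -1.3  3.5] w 0.0157
t 13.90 jig tcp mm [-77.19  -0.13  96.46] rot [ 1.7999e+02 -4.0000e-02  7.8700e+00] F [-3.7 -0.   4.7] w 0.0160
t 14.07 jig tcp mm [-76.37  -0.11  96.42] rot [ 1.7999e+02 -2.0000e-02  7.8700e+00] F [-3.6  0.2  6.2] w 0.0157
```

```bash

python3 -m inch '0.001 0 0 0 0 0 0; 0.001 0 0 0 0 0 0; 0 0 0 0 0 0 0' >/dev/null
python3 chk.py 12 && python3 -m inch '0.001 0 0 0 0 0 0; 0.001 0 0 0 0 0 0; 0 0 0 0 0 0 0' >/dev/null
python3 chk.py 12 && python3 -m inch '0.001 0 0 0 0 0 0; 0.001 0 0 0 0 0 0; 0 0 0 0 0 0 0' >/dev/null
python3 chk.py 12
python3 - <<'E'
from h import *
cv2.imwrite("pics/scene6.png",r.capture("scene")[:,:,::-1])
s=cv2.imread("pics/scene6.png")
cv2.imwrite("pics/g6.png",cv2.resize(s[185:260,325:400],(600,600),interpolation=cv2.INTER_CUBIC))
E
```

```text
t 14.32 jig tcp mm [-75.17  -0.15  96.25] rot [1.7999e+02 6.0000e-02 7.8600e+00] F [-6.8  1.2  7.8] w 0.0158
t 14.57 jig tcp mm [-7.370e+01 -9.000e-02  9.602e+01] rot [1.80e+02 1.20e-01 7.86e+00] F [-8.1  1.8  7.9] w 0.0159
t 14.82 jig tcp mm [-7.225e+01 -1.000e-02  9.580e+01] rot [-1.7999e+02  1.7000e-01  7.8500e+00] F [-8.8  2.1  7.9] w 0.0158
```

View pics/g6.png

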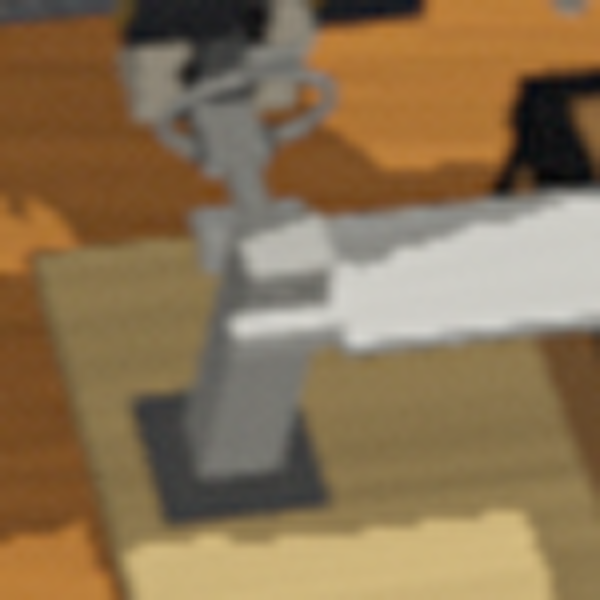

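```bash
python3 - <<'E'
from fit import *
c="scene"; crop=(340,185,45,50); S=14
x,y,w,h=crop
im=cv2.imread("pics/scene6.png"); k=cv2.resize(im[y:y+h,x:x+w],None,fx=S,fy=S,interpolation=cv2.INTER_CUBIC)
J=lambda P:np.array(P)@Rz(.137).T/1000+[.5762,-.029,0]
T=lambda P:((proj(c,P)+[-.93*.95,0]-[x,y])*S+S/2)   # shift by measured camera bias in columns
for off,col in ((35,(0,0,255)),(33,(0,255,255))):
    o=np.array([-72.25+off,0,104.9])
    for P in pinparts()[1:3]:
        q=cv2.convexHull(T(J(P*1000+o)).astype(np.float32)).round().astype(np.int32); cv2.polylines(k,[q],True,col,1)
B=J([[10,12,117],[10,-12,117],[-10,-12,117],[-10,12,117]])
cv2.polylines(k,[T(B).round().astype(np.int32)],True,(0,255,0),1)
cv2.imwrite("pics/g7.png",k); print(k.shape)
E
```

```text
(700, 630, 3)
```

View pics/g7.png

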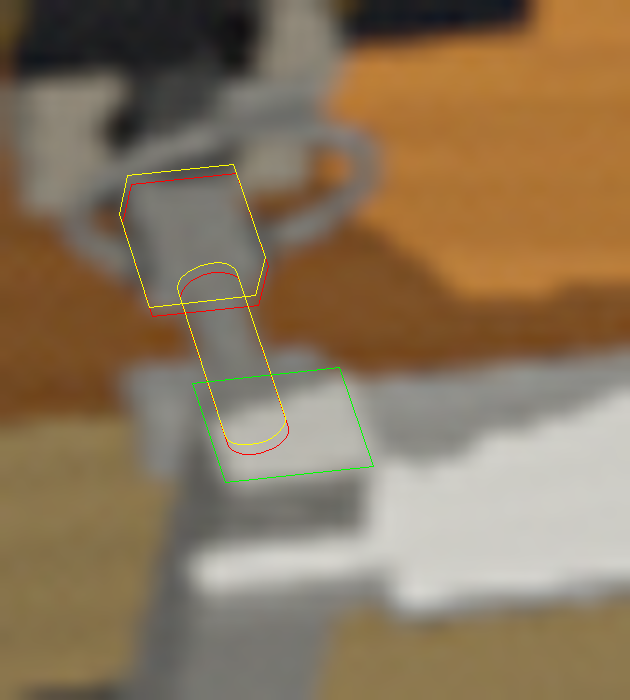

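```bash

python3 -m inch '0.001 -0.0003 0 0 0 0 0; 0.001 0 0 0 0 0 0; 0 0 0 0 0 0 0' >/dev/null
python3 chk.py 13 && python3 -m inch '0.001 0 0 0 0 0 0; 0.001 0 0 0 0 0 0; 0.001 0 0 0 0 0 0' >/dev/null
python3 chk.py 13 && python3 -m inch '0.001 0 0 0 0 0 0; 0.001 0 0 0 0 0 0; 0.001 0 0 0 0 0 0' >/dev/null
python3 chk.py 13 && python3 -m inch '0.001 0 0 0 0 0 0; 0.001 0 0 0 0 0 0; 0.001 0 0 0 0 0 0' >/dev/null
python3 chk.py 13
```

```text
t 15.12 jig tcp mm [-70.31   0.35  95.71] rot [-179.99    0.18    7.85] F [-7.7  2.5  6.7] w 0.0159
t 15.37 jig tcp mm [-67.7    0.45  95.59] rot [-179.98    0.22    7.85] F [-8.9  4.   6.2] w 0.0158
t 15.62 jig tcp mm [-64.69   0.48  95.59] rot [-179.98    0.22    7.85] F [-9.7  3.6  6.7] w 0.0154
t 15.87 jig tcp mm [-61.7    0.52  95.59] rot [-179.98    0.22    7.85] F [-9.9  3.8  7.2] w 0.0159
```

```bash

python3 -m inch '0.001 -0.0004 -0.0002 0 0 0 0; 0.001 -0.0004 -0.0002 0 0 0 0; 0.001 0 0 0 0 0 0' >/dev/null
python3 chk.py 13 && python3 -m inch '0.001 0 0 0 0 0 0; 0.001 0 0 0 0 0 0; 0.001 0 0 0 0 0 0' >/dev/null
python3 chk.py 13 && python3 -m inch '0.001 0 0 0 0 0 0; 0.001 0 0 0 0 0 0; 0.001 0 0 0 0 0 0' >/dev/null
python3 chk.py 13 && python3 -m inch '0.001 0 0 0 0 0 0; 0.001 0 0 0 0 0 0' >/dev/null
python3 chk.py 13; python3 - <<'E'
from h import *
cv2.imwrite("pics/scene8.png",r.capture("scene")[:,:,::-1])
s=cv2.imread("pics/scene8.png")
cv2.imwrite("pics/g8.png",cv2.resize(s[185:260,325:400],(600,600),interpolation=cv2.INTER_CUBIC))
E
```

```text
t 16.12 jig tcp mm [-58.75   1.07  95.96] rot [-180.      0.23    7.84] F [-9.7  1.6  6.7] w 0.0158
t 16.37 jig tcp mm [-55.69   1.04  95.97] rot [-180.      0.23    7.84] F [-8.9  1.3  6.3] w 0.0161
t 16.62 jig tcp mm [-53.12   0.99  95.9 ] rot [180.     0.27   7.84] F [-10.8   1.8   8.4] w 0.0156
t 16.78 jig tcp mm [-50.82   1.01  95.96] rot [180.     0.24   7.84] F [-8.8  1.5  6.8] w 0.0158
```

View pics/g8.png

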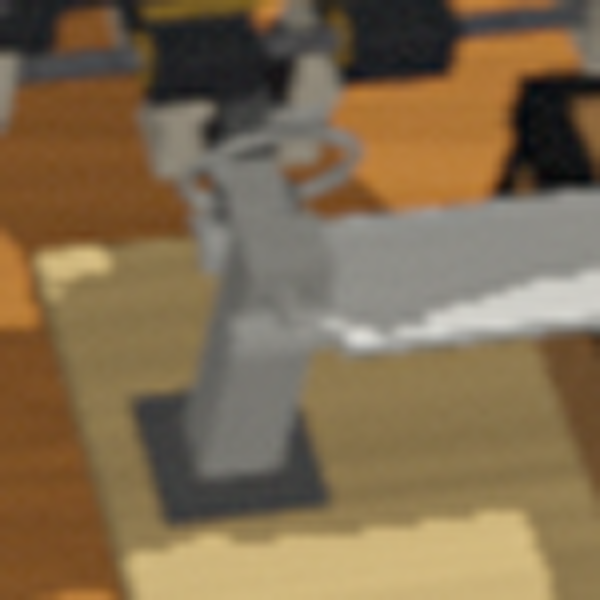

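```bash

python3 -m inch '0.001 0 0 0 0 0 0; 0.001 0 0 0 0 0 0; 0.001 0 0 0 0 0 0; 0 0 0 0 0 0 0' >/dev/null
python3 chk.py 13 && python3 -m inch '0.001 0 0 0 0 0 0; 0 0 0 0 0 0 0' >/dev/null
python3 chk.py 13 && python3 -m inch '0.001 0 0 0 0 0 0; 0 0 0 0 0 0 0' >/dev/null
python3 chk.py 13 && python3 -m inch '0.001 0 0 0 0 0 0; 0 0 0 0 0 0 0' >/dev/null
python3 chk.py 13 && python3 -m inch '0.0005 0 0 0 0 0 0; 0 0 0 0 0 0 0' >/dev/null
python3 chk.py 13 && python3 -m inch '0.0005 0 0 0 0 0 0; 0 0 0 0 0 0 0' >/dev/null
python3 chk.py 13 && python3 -m inch '0.0005 0 0 0 0 0 0; 0 0 0 0 0 0 0' >/dev/null
python3 chk.py 13
```

```text
t 17.17 jig tcp mm [-47.53   1.02  96.04] rot [180.     0.22   7.85] F [-8.2  2.3  6.3] w 0.0159
t 17.33 jig tcp mm [-46.6    1.03  96.  ] rot [180.     0.22   7.85] F [-8.4  0.9  6. ] w 0.0159
t 17.50 jig tcp mm [-45.61   1.03  96.04] rot [180.     0.22   7.85] F [-8.4  2.4  7.4] w 0.0157
t 17.67 jig tcp mm [-44.58   1.02  96.05] rot [180.     0.22   7.85] F [-8.5  2.3  6.4] w 0.0155
t 17.83 jig tcp mm [-44.15   1.03  96.05] rot [180.     0.22   7.84] F [-8.5  1.8  7.9] w 0.0157
t 18.00 jig tcp mm [-43.95   1.02  96.02] rot [180.     0.25   7.85] F [-9.4  1.8  8.2] w 0.0159
t 18.17 jig tcp mm [-43.9    1.    96.04] rot [180.     0.3    7.84] F [-11.9   2.1   9.4] w 0.0154
```

```bash

python3 -m inch '0.0005 0 0 0 0 0 0; 0 0 0 0 0 0 0; 0 0 0 0 0 0 0' >/dev/null
python3 chk.py 13.5; python3 - <<'E'
from fit import *
cv2.imwrite("pics/scene9.png",r.capture("scene")[:,:,::-1])
c="scene"; crop=(340,180,45,50); S=14; x,y,w,h=crop
im=cv2.imread("pics/scene9.png"); k=cv2.resize(im[y:y+h,x:x+w],None,fx=S,fy=S,interpolation=cv2.INTER_CUBIC); k0=k.copy()
J=lambda P:np.array(P)@Rz(.137).T/1000+[.5762,-.029,0]
T=lambda P:((proj(c,P)+[-.9,0]-[x,y])*S+S/2)
o=np.array([-10,0,105])
for P in pinparts()[:3]+[lip(0)]:
    q=cv2.convexHull(T(J(P*1000+o)).astype(np.float32)).round().astype(np.int32); cv2.polylines(k,[q],True,(0,255,255),1)
cv2.polylines(k,[T(J(ringpts()*1000+o)).round().astype(np.int32)],True,(0,0,255),1)
B=J([[10,12,117],[10,-12,117],[-10,-12,117],[-10,12,117]])
cv2.polylines(k,[T(B).round().astype(np.int32)],True,(0,255,0),1)
cv2.imwrite("pics/g9.png",cv2.resize(np.hstack([k0,k]),(800,444)))
E
```

```text
t 18.42 jig tcp mm [-43.88   1.    96.  ] rot [180.     0.34   7.84] F [-13.    2.1  10.3] w 0.0157
```

View pics/g9.png

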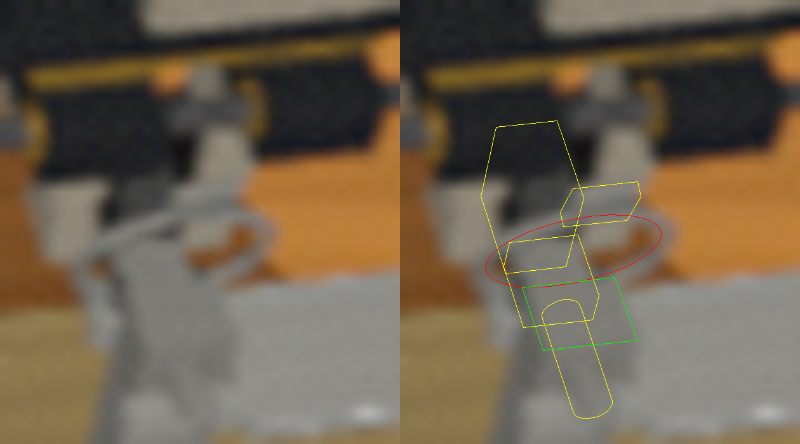

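The pin is home: TCP stopped advancing at -43.9 while the force rose from 8.5 to 13 N, and the ring in the picture sits at the open outline. I'll relax the push slightly, open, and check that the pin stays put.

```bash

python3 -m inch '-0.0007 0 -0.0005 0 0 0 0; 0 0 0 0 0 0 0; 0 0 0 0 0 0 0' >/dev/null
python3 chk.py; python3 -m inch '0 0 0 0 0 0 0.15; 0 0 0 0 0 0 0.2; 0 0 0 0 0 0 0.3; 0 0 0 0 0 0 0.4; 0 0 0 0 0 0 0.5; 0 0 0 0 0 0 0.5; 0 0 0 0 0 0 0.5; 0 0 0 0 0 0 0.5'
python3 chk.py
```

```text
t 18.72 jig tcp mm [-43.88   1.01  96.2 ] rot [-180.      0.28    7.84] F [-9.   0.6  4.9] w 0.0159
time_s: 19.38
tcp_pos: [0.5353, -0.0336, 0.097]
eef_rot: [180.0, -0.0, 7.9]
contact_force: [-0.3, -0.2, -0.3]
gripper_width: 0.0432
t 19.38 jig tcp mm [-41.18   1.07  96.97] rot [ 1.80e+02 -1.00e-02  7.86e+00] F [-0.3 -0.2 -0.3] w 0.0432
```

```bash

python3 -m inch '-0.003 0 0 0 0 0 0.5; -0.003 0 0 0 0 0 0.5; 0 0 -0.005 0 0 0 0.5; 0 0 -0.01 0 0 0 0.5; 0 0 -0.015 0 0 0 0.5; 0 0 -0.02 0 0 0 0.5; 0 0 -0.02 0 0 0 0.5; 0 0 -0.02 0 0 0 0.5; -0.005 0 -0.015 0 0 0 0.3; -0.005 0 -0.01 0 0 0 0; -0.005 0 0 0 0 0 0; 0 0 0 0 0 0 0; 0 0 0 0 0 0 0; 0 0 0 0 0 0 0; 0 0 0 0 0 0 0' 20
python3 chk.py; python3 - <<'E'
from fit import *
for c in ("scene","top"): cv2.imwrite(f"pics/{c}10.png",r.capture(c)[:,:,::-1])
c="scene"; crop=(335,180,45,60); S=10; x,y,w,h=crop
im=cv2.imread("pics/scene10.png"); k=cv2.resize(im[y:y+h,x:x+w],None,fx=S,fy=S,interpolation=cv2.INTER_CUBIC); k0=k.copy()
t=cv2.imread("pics/top10.png"); b=cv2.resize(t[140:240,150:230],(320,400),interpolation=cv2.INTER_CUBIC)
cv2.imwrite("pics/g10.png",np.hstack([cv2.resize(k0,(450,600)),cv2.copyMakeBorder(b,0,200,0,0,cv2.BORDER_CONSTANT)]))
E
```

```text
time_s: 20.63
tcp_pos: [0.514, -0.0365, 0.2111]
eef_rot: [180.0, 0.1, 7.9]
contact_force: [0.4, -1.0, -0.3]
gripper_width: 0.0035
t 20.63 jig tcp mm [-62.65   1.06 211.08] rot [1.7999e+02 9.0000e-02 7.8600e+00] F [ 0.3 -1.  -0.3] w 0.0035
```

View pics/g10.png

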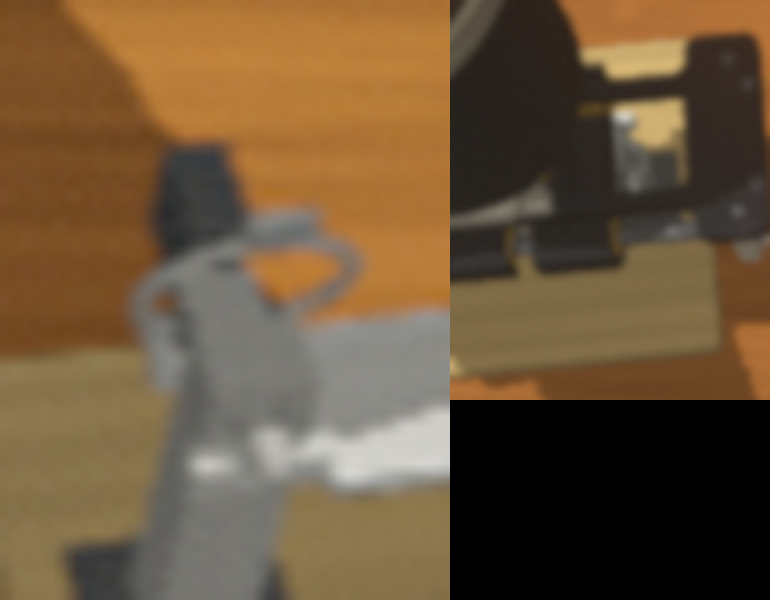

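```bash
python3 - <<'E'
from fit import *
c="scene"; crop=(335,185,40,50); S=15; x,y,w,h=crop
im=cv2.imread("pics/scene10.png"); k=cv2.resize(im[y:y+h,x:x+w],None,fx=S,fy=S,interpolation=cv2.INTER_CUBIC)
k=cv2.convertScaleAbs(k,alpha=1.4)
J=lambda P:np.array(P)@Rz(.137).T/1000+[.5762,-.029,0]
T=lambda P:((proj(c,P)+[-.9,0]-[x,y])*S+S/2)
o=np.array([-10,1,105])
for P in pinparts()+[lip(0)]:
    q=cv2.convexHull(T(J(P*1000+o)).astype(np.float32)).round().astype(np.int32); cv2.polylines(k,[q],True,(0,255,255),1)
cv2.polylines(k,[T(J(ringpts()*1000+o)).round().astype(np.int32)],True,(0,0,255),1)
B=J(np.array([[10,12,117],[10,-12,117],[-10,-12,117],[-10,12,117]])+[0,1,0])
cv2.polylines(k,[T(B).round().astype(np.int32)],True,(0,255,0),1)
cv2.imwrite("pics/g11.png",k[:600])
E
```

```text
(no output)
```

View pics/g11.png

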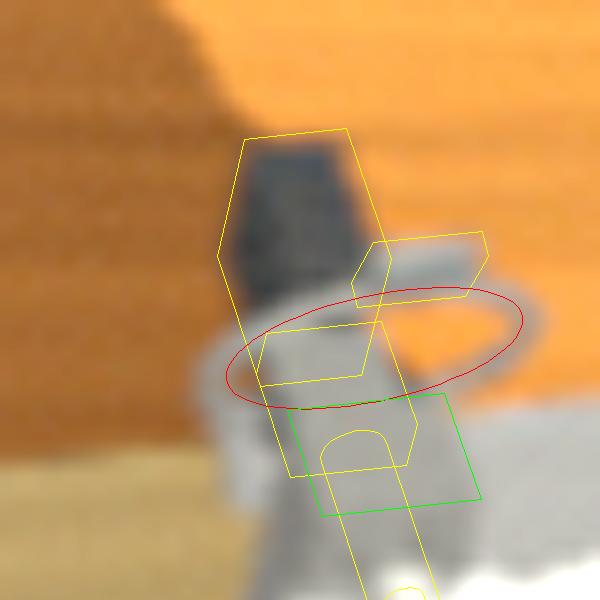

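```bash

python3 -m inch '0.005 0 0 0 0 0 0; 0.01 0 0 0 0 0 0; 0.01 0 0.005 0 0 0 0; 0.01 0 0.01 0 0 0 0; 0.005 0 0.01 0 0 0 0; 0.002 0 0.01 0 0 0 0; 0 0 0.01 0 0 0 0; 0 0 0.006 0 0 0 0; 0 0 0.003 0 0 0 0; 0 0 0 0 0 0 0; 0 0 0 0 0 0 0' 20
python3 chk.py; python3 - <<'E'
from fit import *
cv2.imwrite(f"pics/scene12.png",r.capture("scene")[:,:,::-1])
im=cv2.imread("pics/scene12.png"); cv2.imwrite("pics/g12.png",cv2.resize(im[160:240,320:400],(640,640)[:2],interpolation=cv2.INTER_CUBIC)[:600])
E
```

```text
time_s: 21.65
tcp_pos: [0.5559, -0.0308, 0.1582]
eef_rot: [180.0, -0.0, 7.9]
contact_force: [0.4, -0.8, 0.6]
gripper_width: 0.0006
t 21.65 jig tcp mm [-20.37   1.02 158.22] rot [ 1.7999e+02 -2.0000e-02  7.8700e+00] F [ 0.3 -0.9  0.6] w 0.0006
```

View pics/g12.png

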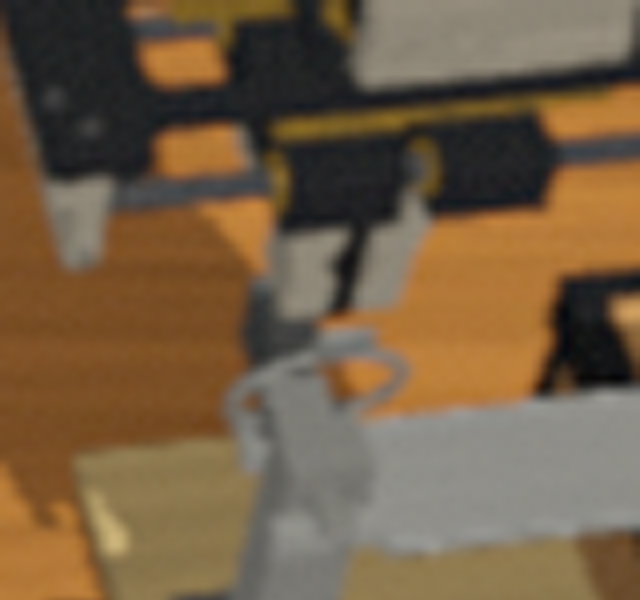

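```bash

python3 -m inch '0 0 0.001 0 0 0 0; 0 0 0.001 0 0 0 0; 0.002 0 0 0 0 0 0; 0.002 0 0 0 0 0 0; 0.001 0 0 0 0 0 0; 0.002 0 0.0005 0 0 0 0' 20 >/dev/null
python3 chk.py 6 && python3 -m inch '0.0025 0 0.001 0 0 0 0; 0.0025 0 0.001 0 0 0 0; 0.0025 0 0.001 0 0 0 0; 0 0 0 0 0 0 0' >/dev/null
python3 chk.py 6 && python3 -m inch '0.0022 0 0.0013 0 0 0 0; 0.0022 0 0.0013 0 0 0 0; 0.0022 0 0.0013 0 0 0 0; 0.0022 0 0.0013 0 0 0 0; 0 0 0 0 0 0 0' >/dev/null
python3 chk.py 6; python3 - <<'E'
from fit import *
cv2.imwrite(f"pics/scene13.png",r.capture("scene")[:,:,::-1])
im=cv2.imread("pics/scene13.png"); cv2.imwrite("pics/g13.png",cv2.resize(im[160:240,320:400],(640,640)[:2],interpolation=cv2.INTER_CUBIC)[:600])
E
```

```text
t 22.20 jig tcp mm [-13.15   1.07 155.6 ] rot [-1.80e+02 -1.00e-02  7.86e+00] F [-0.2  0.4  0.2] w 0.0007
t 22.53 jig tcp mm [ -5.46   1.1  152.08] rot [1.7999e+02 2.0000e-02 7.8600e+00] F [-0.6 -0.5  0.7] w 0.0006
t 22.95 jig tcp mm [  3.2    1.08 146.81] rot [1.7999e+02 3.0000e-02 7.8600e+00] F [ 0.6 -0.3  0. ] w 0.0002
```

View pics/g13.png

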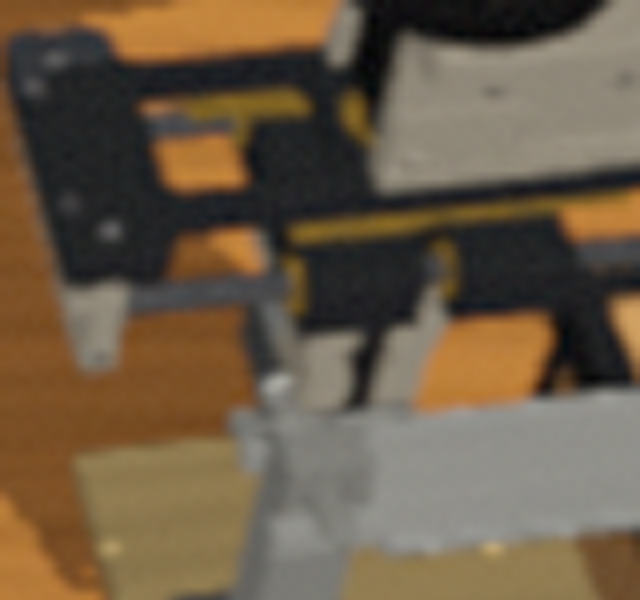

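```bash
cat > ov.py <<'E'
import sys
from fit import *
def ov(src,dst,ths,crop=(340,185,45,45),S=13,alpha=1.6):
    c="scene"; x,y,w,h=crop
    im=cv2.imread(src); k=cv2.convertScaleAbs(cv2.resize(im[y:y+h,x:x+w],None,fx=S,fy=S,interpolation=cv2.INTER_CUBIC),alpha=alpha); k0=k.copy()
    J=lambda P:np.array(P)@Rz(.137).T/1000+[.5762,-.029,0]
    T=lambda P:((proj(c,P)+[-.9,0]-[x,y])*S+S/2)
    o=np.array([-10,1,105])
    for th,col in zip(ths,((0,255,255),(0,0,255),(255,0,255))):
        q=cv2.convexHull(T(J(lip(th)*1000+o)).astype(np.float32)).round().astype(np.int32); cv2.polylines(k,[q],True,col,1)
        cv2.polylines(k,[T(J(ringpts(th)*1000+o)).round().astype(np.int32)],True,col,1)
    o=np.hstack([k0,k]); cv2.imwrite(dst,cv2.resize(o,(800,int(o.shape[0]*800/o.shape[1]))))
if __name__=="__main__": ov(sys.argv[1],sys.argv[2],[float(v) for v in sys.argv[3:]])
E
python3 ov.py pics/scene13.png pics/g14.png 0 0.4
```

```text
(no output)
```

View pics/g14.png

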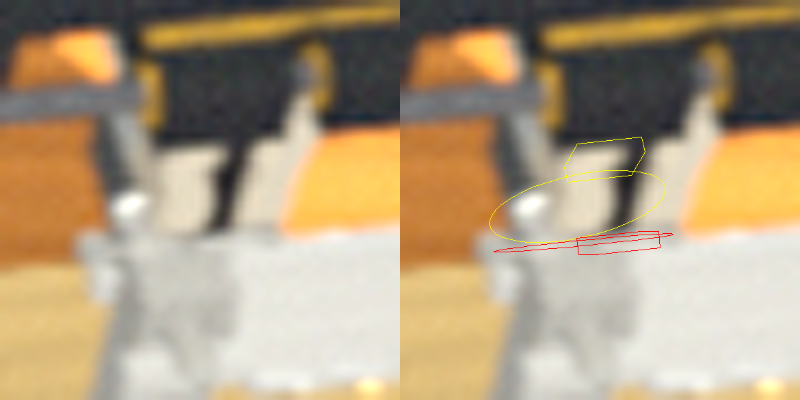

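The ring is no longer at the open (yellow) outline; it matches the red one, about 0.4 rad and nearly edge-on to the camera. Pushing on along the arc.

```bash

python3 -m inch '0.002 0 0.0017 0 0 0 0; 0.002 0 0.0017 0 0 0 0; 0.002 0 0.0017 0 0 0 0; 0.002 0 0.0017 0 0 0 0; 0 0 0 0 0 0 0' 20 >/dev/null
python3 chk.py 6 && python3 -m inch '0.0015 0 0.002 0 0 0 0; 0.0015 0 0.002 0 0 0 0; 0.0015 0 0.002 0 0 0 0; 0.0015 0 0.002 0 0 0 0; 0 0 0 0 0 0 0' >/dev/null
python3 chk.py 6 && python3 -m inch '0.0015 0 0.002 0 0 0 0; 0.002 0 0.002 0 0 0 0; 0.002 0 0.001 0 0 0 0; 0.002 0 0 0 0 0 0; 0 0 0 0 0 0 0' >/dev/null
python3 chk.py 6; python3 - <<'E'
from ov import *
cv2.imwrite(f"pics/scene15.png",r.capture("scene")[:,:,::-1])
ov("pics/scene15.png","pics/g15.png",[.9],crop=(340,195,45,45))
E
```

```text
t 23.42 jig tcp mm [ 11.13   1.09 139.96] rot [1.80e+02 3.00e-02 7.86e+00] F [-0.4 -0.3  0.3] w 0.0005
t 23.83 jig tcp mm [ 17.04   1.09 131.91] rot [1.80e+02 3.00e-02 7.86e+00] F [ 0.1 -0.2  0.5] w 0.0002
t 24.25 jig tcp mm [ 24.88   1.07 127.36] rot [179.99  -0.     7.87] F [-1.4  0.2  0.8] w 0.0005
```

View pics/g15.png

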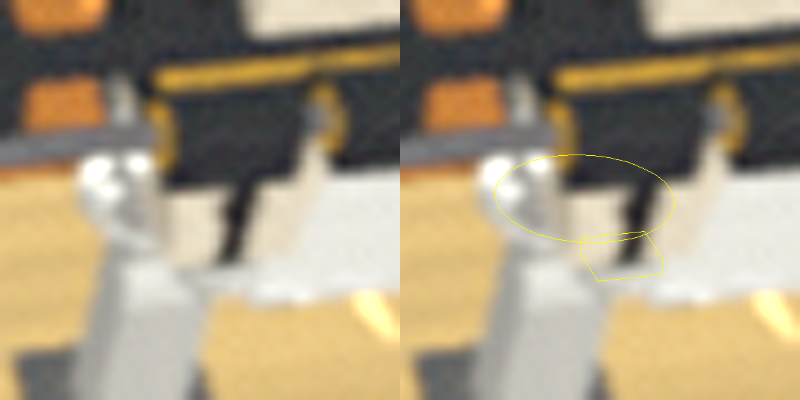

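```bash

python3 -m inch '0.002 0 0 0 0 0 0; 0.002 0 0 0 0 0 0; 0.002 0 0 0 0 0 0; 0.002 0 0 0 0 0 0; 0.002 0 0 0 0 0 0; 0.002 0 0 0 0 0 0; 0.002 0 0 0 0 0 0; 0.001 0 0 0 0 0 0; 0 0 0 0 0 0 0' 20 >/dev/null
python3 chk.py 6 && python3 -m inch '0 0 0.002 0 0 0 0; 0 0 0.002 0 0 0 0; 0 0 0.002 0 0 0 0; 0 0 0 0 0 0 0' >/dev/null
python3 chk.py 6; python3 - <<'E'
from ov import *
for c in ("scene","top"): cv2.imwrite(f"pics/{c}16.png",r.capture(c)[:,:,::-1])
ov("pics/scene16.png","pics/g16.png",[1.05],crop=(340,195,45,45))
E
```

```text
t 25.05 jig tcp mm [ 39.71   1.08 127.38] rot [180.    -0.     7.86] F [ 0.4 -0.7  0.1] w 0.0007
t 25.38 jig tcp mm [ 39.2    1.11 120.94] rot [-1.80e+02  3.00e-02  7.86e+00] F [ 1.2 -0.1  0.2] w 0.0009
```

View pics/g16.png

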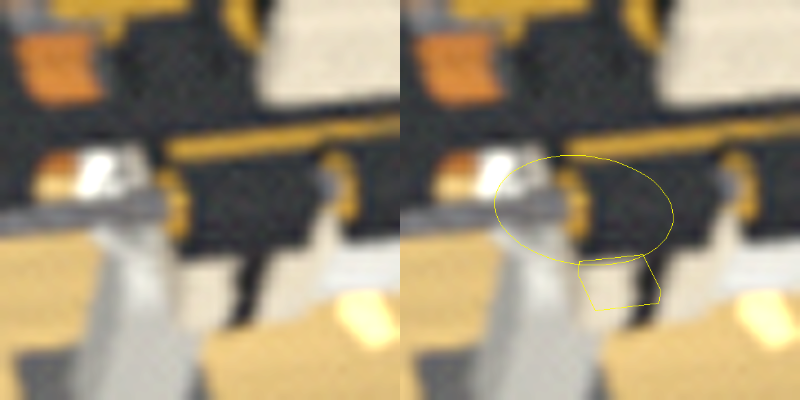

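```bash

python3 -m inch '0.0003 0 0.0015 0 0 0 0; 0 0 0.0015 0 0 0 0; 0 0 0.0015 0 0 0 0; 0 0 0.0015 0 0 0 0; 0 0 0 0 0 0 0' 20 >/dev/null
python3 chk.py 6 && python3 -m inch '0 0 0.001 0 0 0 0; 0 0 0.001 0 0 0 0; 0 0 0 0 0 0 0' >/dev/null
python3 chk.py 6 && python3 -m inch '0 0 0.001 0 0 0 0; 0 0 0 0 0 0 0' >/dev/null
python3 chk.py 6 && python3 -m inch '0 0 0.001 0 0 0 0; 0 0 0 0 0 0 0' >/dev/null
python3 chk.py 6 && python3 -m inch '0 0 0.001 0 0 0 0; 0 0 0 0 0 0 0' >/dev/null
python3 chk.py 6 && python3 -m inch '0 0 0.001 0 0 0 0; 0 0 0 0 0 0 0' >/dev/null
python3 chk.py 6
```

```text
t 25.90 jig tcp mm [ 39.64   1.08 115.1 ] rot [-1.80e+02  2.00e-02  7.86e+00] F [-0.  -0.1  1. ] w 0.0007
t 26.15 jig tcp mm [ 39.73   1.09 113.28] rot [1.80e+02 1.00e-02 7.86e+00] F [ 0.6 -0.8 -0.1] w -0.0000
t 26.32 jig tcp mm [ 39.7    1.12 112.32] rot [-1.80e+02  1.00e-02  7.86e+00] F [1.  0.3 0.7] w 0.0006
t 26.48 jig tcp mm [ 39.86   1.09 111.39] rot [ 1.80e+02 -1.00e-02  7.86e+00] F [-0.2  0.6  1.7] w 0.0008
t 26.65 jig tcp mm [ 39.93   1.1  110.48] rot [ 1.80e+02 -2.00e-02  7.87e+00] F [0.3 0.1 1.2] w 0.0006
t 26.82 jig tcp mm [ 39.94   1.09 109.48] rot [ 1.80e+02 -2.00e-02  7.87e+00] F [1.  0.3 1.4] w 0.0005
```

```bash

python3 -m inch '0 0 0.0007 0 0 0 0; 0 0 0 0 0 0 0' >/dev/null
python3 chk.py 8 && python3 -m inch '0 0 0.0007 0 0 0 0; 0 0 0 0 0 0 0' >/dev/null
python3 chk.py 8 && python3 -m inch '0 0 0.0007 0 0 0 0; 0 0 0 0 0 0 0' >/dev/null
python3 chk.py 8 && python3 -m inch '0 0 0.0007 0 0 0 0; 0 0 0 0 0 0 0' >/dev/null
python3 chk.py 8 && python3 -m inch '0 0 0.0007 0 0 0 0; 0 0 0 0 0 0 0' >/dev/null
python3 chk.py 8 && python3 -m inch '0 0 0.0007 0 0 0 0; 0 0 0 0 0 0 0' >/dev/null
python3 chk.py 8 && python3 -m inch '0 0 0.0007 0 0 0 0; 0 0 0 0 0 0 0' >/dev/null
python3 chk.py 8
```

```text
t 26.98 jig tcp mm [ 39.47   1.12 108.5 ] rot [-1.7999e+02  3.0000e-02  7.8600e+00] F [-0.3 -0.3 -0.1] w 0.0002
t 27.15 jig tcp mm [ 39.43   1.08 107.74] rot [-1.80e+02  4.00e-02  7.85e+00] F [-0.2  0.7  0.4] w 0.0009
t 27.32 jig tcp mm [ 39.5   1.1 107.1] rot [-1.80e+02  3.00e-02  7.86e+00] F [-0.2 -0.7  0.2] w 0.0006
t 27.48 jig tcp mm [ 39.6    1.08 106.42] rot [-1.80e+02  2.00e-02  7.86e+00] F [ 1.1 -0.3 -1.1] w 0.0007
t 27.65 jig tcp mm [ 39.67   1.1  105.77] rot [-1.80e+02  1.00e-02  7.86e+00] F [ 0.3 -0.2 -0.1] w 0.0003
t 27.82 jig tcp mm [ 39.76   1.1  105.16] rot [-180.     -0.      7.86] F [-0.5  1.  -0.8] w 0.0004
t 27.98 jig tcp mm [ 39.75   1.1  104.49] rot [180.     0.     7.86] F [-0.  -0.3  0.1] w 0.0007
```

```bash
python3 - <<'E'
from ov import *
for c in ("scene","top"): cv2.imwrite(f"pics/{c}17.png",r.capture(c)[:,:,::-1])
ov("pics/scene17.png","pics/g17.png",[1.35],crop=(335,195,50,50))
im=cv2.imread("pics/top17.png"); cv2.imwrite("pics/t17.png",cv2.resize(im[120:260,100:280],(720,560),interpolation=cv2.INTER_CUBIC))
E
```

```text
(no output)
```

View pics/g17.png

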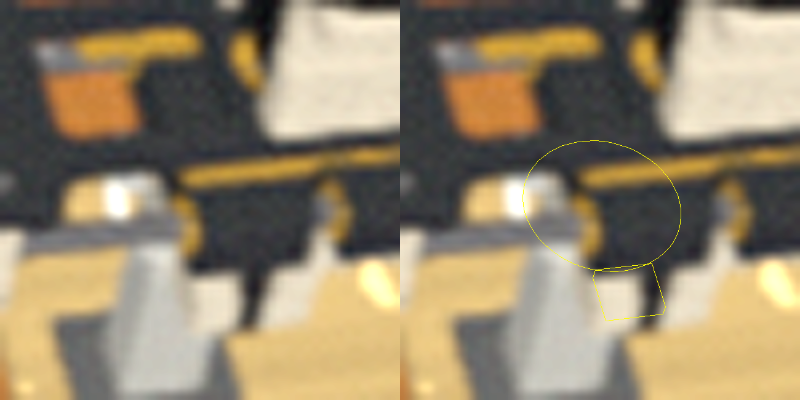

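View pics/t17.png

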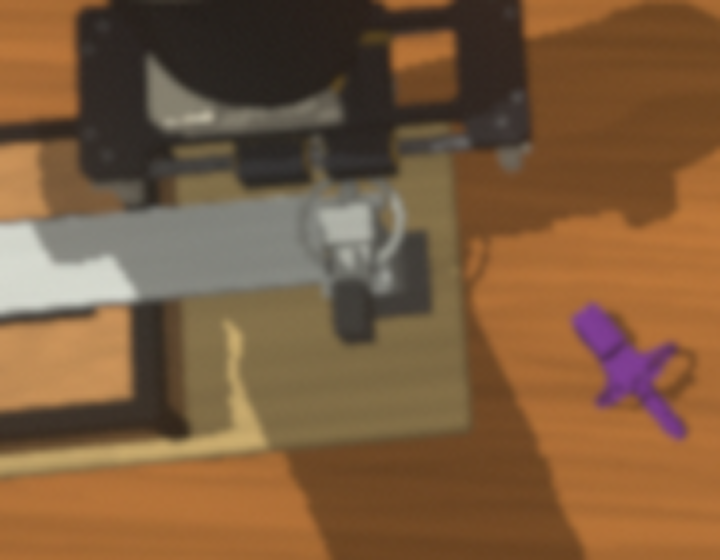

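```bash
cat > ovt.py <<'E'
import sys
from fit import *
def ovt(src,dst,ths,crop=(168,145,45,60),S=9,o=(-10,1,105),alpha=1.3):
    c="top"; x,y,w,h=crop
    im=cv2.imread(src); k=cv2.convertScaleAbs(cv2.resize(im[y:y+h,x:x+w],None,fx=S,fy=S,interpolation=cv2.INTER_CUBIC),alpha=alpha); k0=k.copy()
    J=lambda P:np.array(P)@Rz(.137).T/1000+[.5762,-.029,0]
    T=lambda P:((proj(c,P)-[x,y])*S+S/2)
    for th,col in zip(ths,((0,255,255),(0,0,255),(255,0,255))):
        q=cv2.convexHull(T(J(lip(th)*1000+o)).astype(np.float32)).round().astype(np.int32); cv2.polylines(k,[q],True,col,1)
        cv2.polylines(k,[T(J(ringpts(th)*1000+o)).round().astype(np.int32)],True,col,1)
    B=J(np.array([[10,12,117],[10,-12,117],[-10,-12,117],[-10,12,117]])+[0,1,0])
    cv2.polylines(k,[T(B).round().astype(np.int32)],True,(0,255,0),1)
    g=box(-46,-20,-8,8,20,20)*1.0
    cv2.polylines(k,[cv2.convexHull(T(J(g+o)).astype(np.float32)).round().astype(np.int32)],True,(0,255,0),1)
    cv2.imwrite(dst,np.hstack([k0,k]))
if __name__=="__main__": ovt(sys.argv[1],sys.argv[2],[float(v) for v in sys.argv[3:]])
E
python3 ovt.py pics/top17.png pics/t18.png 1.35 1.0 .7
```

```text
(no output)
```

View pics/t18.png

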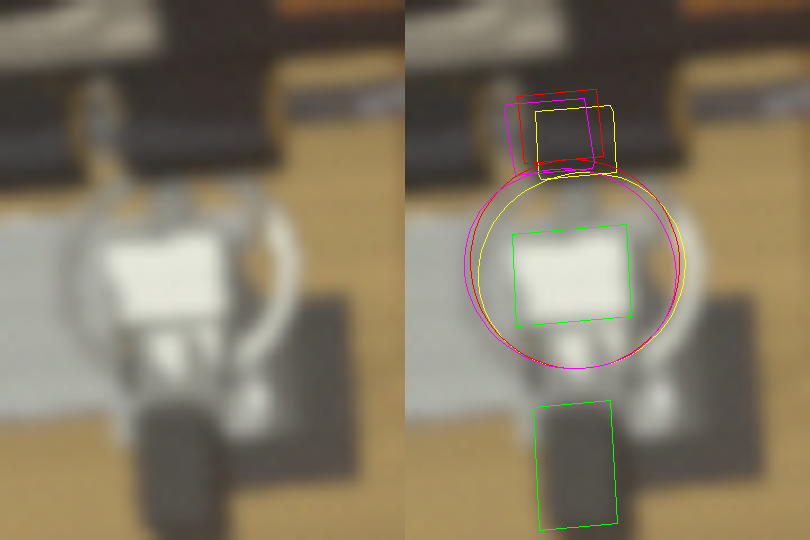

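The top view shows the loop around the stud, close to the level outline (1.0–1.35). The force dropped to about 0 at z ≈ 108.5, which suggests it has sprung over. I'll press 2 mm further, gently, then lift and look.

```bash

python3 -m inch '0 0 0.0005 0 0 0 0; 0 0 0 0 0 0 0' >/dev/null
python3 chk.py 6 && python3 -m inch '0 0 0.0005 0 0 0 0; 0 0 0 0 0 0 0' >/dev/null
python3 chk.py 6 && python3 -m inch '0 0 0.0005 0 0 0 0; 0 0 0 0 0 0 0' >/dev/null
python3 chk.py 6 && python3 -m inch '0 0 0.0005 0 0 0 0; 0 0 0 0 0 0 0' >/dev/null
python3 chk.py 6
```

```text
t 28.25 jig tcp mm [ 39.76   1.08 104.03] rot [-180.     -0.      7.86] F [ 0.5 -1.3 -0. ] w 0.0006
t 28.42 jig tcp mm [ 39.72   1.06 103.51] rot [180.     0.     7.86] F [0.  0.1 1.1] w 0.0005
t 28.58 jig tcp mm [ 39.75   1.09 102.97] rot [180.     0.     7.86] F [-1.3  0.2  1. ] w 0.0005
t 28.75 jig tcp mm [ 39.7    1.08 102.44] rot [1.80e+02 1.00e-02 7.86e+00] F [ 0.2 -0.8  0.1] w 0.0004
```

```bash

python3 -m inch '0 0 -0.002 0 0 0 0; 0 0 -0.005 0 0 0 0; 0 0 -0.01 0 0 0 0; 0 0 -0.015 0 0 0 0; 0.003 0 -0.02 0 0 0 0; 0.005 0 -0.02 0 0 0 0; 0.01 0 -0.02 0 0 0 0; 0.015 0 -0.02 0 0 0 0; 0.015 0 -0.02 0 0 0 0; 0.01 0 -0.01 0 0 0 0; 0 0 0 0 0 0 0; 0 0 0 0 0 0 0' 20
python3 chk.py; python3 - <<'E'
from ov import *
from ovt import ovt
for c in ("scene","top"): cv2.imwrite(f"pics/{c}19.png",r.capture(c)[:,:,::-1])
ov("pics/scene19.png","pics/g19.png",[1.35],crop=(335,195,50,50))
ovt("pics/top19.png","pics/t19.png",[1.35,0])
E
```

```text
time_s: 29.75
tcp_pos: [0.6731, -0.0145, 0.2453]
eef_rot: [-180.0, -0.1, 7.8]
contact_force: [-0.8, -0.4, -1.8]
gripper_width: 0.0004
t 29.75 jig tcp mm [ 97.94   1.16 245.27] rot [-1.7998e+02 -6.0000e-02  7.8500e+00] F [-0.8 -0.3 -1.8] w 0.0004
```

View pics/g19.png

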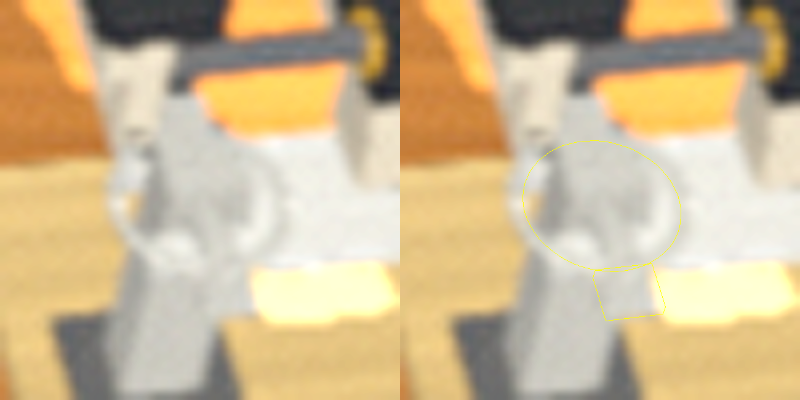

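View pics/t19.png

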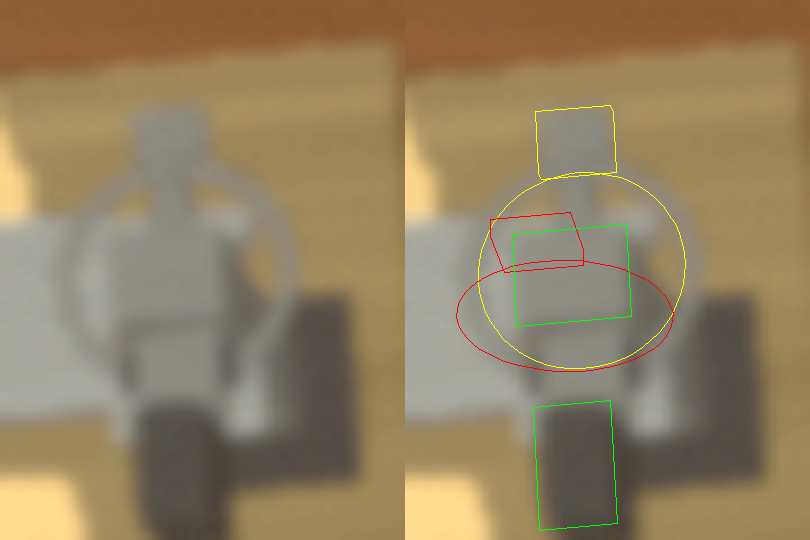

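The ring stays shut at the 1.35 outline with the fingers away, and the lip is at (170,140) in the top crop. I'll move the arm aside for one last unobstructed check that the pin is still home.

```bash

python3 -m inch '0 0.01 -0.005 0 0 0 0; 0 0.02 -0.005 0 0 0 0; 0 0.025 0 0 0 0 0; 0 0.025 0 0 0 0 0; 0 0.025 0 0 0 0 0; 0 0.025 0 0 0 0 0; 0 0.025 0 0 0 0 0; 0 0.02 0 0 0 0 0; 0 0.01 0 0 0 0 0; 0 0 0 0 0 0 0; 0 0 0 0 0 0 0; 0 0 0 0 0 0 0' 20
python3 chk.py; python3 - <<'E'
from ov import *
from ovt import ovt
for c in ("scene","top"): cv2.imwrite(f"pics/{c}20.png",r.capture(c)[:,:,::-1])
a=cv2.imread("pics/scene10.png");b=cv2.imread("pics/scene20.png")
f=lambda k:cv2.convertScaleAbs(cv2.resize(k[185:235,335:375],(400,500),interpolation=cv2.INTER_CUBIC),alpha=1.3)
cv2.imwrite("pics/g20.png",np.hstack([f(a),f(b)]))
cv2.imwrite("pics/s20.png",b)
# shift of block between the two
A,B=[cv2.cvtColor(k,cv2.COLOR_BGR2GRAY) for k in (a,b)]
tpl=A[190:206,347:362]; 
R_=cv2.matchTemplate(B[186:212,343:366],tpl,cv2.TM_CCOEFF_NORMED); print(cv2.minMaxLoc(R_)); print(R_.round(2))
E
```

```text
time_s: 30.85
tcp_pos: [0.6979, -0.1974, 0.2545]
eef_rot: [-180.0, 0.0, 7.9]
contact_force: [-0.1, 0.2, 1.0]
gripper_width: 0.0007
t 30.85 jig tcp mm [  97.53 -183.47  254.51] rot [-1.7999e+02  2.0000e-02  7.8700e+00] F [-0.   0.3  1. ] w 0.0007
(-0.2546271085739136, 0.5546371340751648, (0, 8), (6, 5))
[[ 0.27  0.3   0.35  0.4   0.42  0.41  0.39  0.38  0.39]
 [ 0.15  0.2   0.28  0.34  0.39  0.4   0.4   0.39  0.4 ]
 [ 0.04  0.11  0.19  0.29  0.36  0.4   0.41  0.41  0.42]
 [-0.06  0.01  0.12  0.24  0.35  0.42  0.45  0.46  0.46]
 [-0.15 -0.07  0.06  0.21  0.36  0.45  0.49  0.5   0.5 ]
 [-0.21 -0.11  0.04  0.23  0.41  0.52  0.55  0.55  0.53]
 [-0.23 -0.11  0.06  0.26  0.43  0.53  0.54  0.51  0.46]
 [-0.25 -0.12  0.05  0.23  0.38  0.45  0.44  0.39  0.34]
 [-0.25 -0.14  0.    0.16  0.28  0.33  0.31  0.26  0.21]
 [-0.22 -0.13 -0.02  0.11  0.2   0.23  0.21  0.16  0.12]
 [-0.16 -0.11 -0.03  0.07  0.14  0.15  0.12  0.08  0.04]]
```

View pics/g20.png

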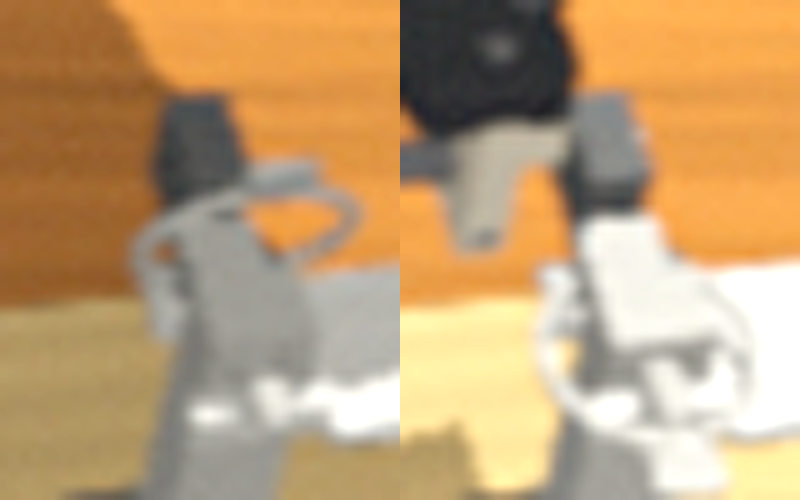

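View pics/s20.png

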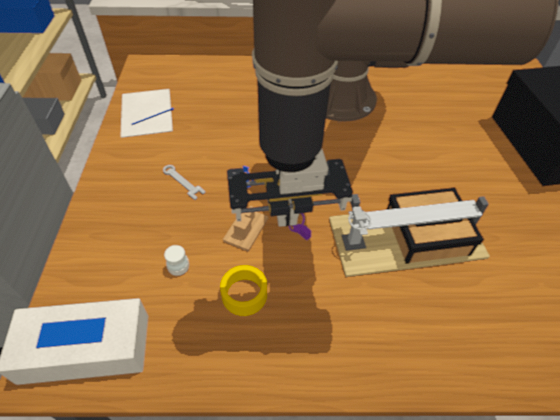

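The clear view shows the ring closed around the stud below the pin tip. The grip block's end is on the same row as before, so the pin hasn't backed out. The tape, jar and wrench are where they were. Handing in.

```bash
python3 - <<'E'
from plant import r
print(r.close_job()); print(r.get_state()["time_s"])
E
```

```text
the job is handed in; nothing more can be done
None
the job is handed in; nothing more can be done
```

The pin is home in the stud with its ring shut, and I handed the job in at about 31 s of the 72 s allowed. No verdict came back.

**What I did:**
- I took the grey steel pin from the rest by its grip block and pushed it through the stud in small, force-checked steps. Sliding took 8–11 N.
- At the shoulder, the advance stopped and the push rose to 13 N. I eased off and released the pin with the ring still open.
- With closed fingers I swung the ring forward from behind the lip, then pressed the lip down past the tip.

**Last checks:**
- **Ring:** it stayed shut after the fingers left. It matches the 1.35 rad outline in the top view and shows closed in the scene view.
- **Pin:** its grip block is on the same image row as before the ring was closed, so it has not backed out. The block looks about 0.5–0.7 pixel (1–1.5 mm) to one side, which is about what play in the hole would allow.
- **Clearance:** the gripper was well clear and reading only noise. The tape, jar and wrench look unmoved.

**What disagreed or failed:**
- **Camera offset:** the two cameras differed by about 2 mm. I corrected this from the view of the held pin and from the side forces.
- **Ring snap:** the highest force I read was 1.7 N, below the stated 4–8 N. The readings were sparse, so I judged it shut from the ring staying closed, not from force.
- **Template match:** a match for the block's shift failed because the light had changed (score 0.55), so I compared the pictures by eye.

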